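# Load a skewer into the food warmer and shut it

### The job

Take the cheese and red pepper skewer off the wooden board and lay it gently across the two notched rails inside the glass warmer, in the front pair of notches nearest the door, then let go. After that push the glass door shut, without slamming it, until it snaps home on its catch. Leave everything else where it stands.

Things in the scene. Friction and masses are not known exactly. Their poses are not given: they have to be found in the camera images.
- skewer_mid (a point): Centre of the skewer to load, on its axis, in the middle of its middle cheese cube: grip it here. Three cream cheese cubes (32 mm square across the rod, 30 mm long) with 8 mm red pepper squares (30 mm) between and outside them, on a round 6 mm steel rod. x runs along the rod towards its pointed tip; z is up as it lies on the board, its axis 16 mm above the board.
- skewer_tip (a point): Point on the skewer's axis 100 mm from its centre, on bare rod, towards the pointed tip (the rod ends 126 mm from the centre).
- skewer_ring (a point): Point on the skewer's axis 100 mm from its centre on the other side, on bare rod just before the flat 26 mm wire ring that ends the skewer 129 mm from the centre.
- skewer: The same skewer, 254 mm long overall with 122 mm of food in the middle, 0.14 to 0.22 kg, balanced about its middle; rigid. Its origin lies 16 mm below its axis, under the centre. Either end may go on either rail, and it may be turned about its own axis.
- veg_mid (a point): Centre of the other skewer on the board (green courgette and brown mushroom pieces, same size); leave it alone.
- veg_skewer: That other skewer, origin 16 mm below its axis; leave it alone.
- board: Wooden board 300 x 250 x 14 mm, fixed, on which both skewers lie; origin at the centre of its underside.
- warmer: Glass food warmer, fixed: steel base, aluminium posts, glass sides, back and top, 316 mm wide, 300 deep, 372 high. Origin on the table in the middle of its front plane; x points into it, y left, z up. Its front is open between posts (y = -145 to 145 mm) from z = 60 up to the lintel's lower edge at z = 352 mm.
- warmer_lintel (a point): Middle of the lintel's lower front edge, 352 mm above the table, in the warmer's front plane. The lintel is 22 mm deep and the glass top goes on behind it to the back, so the hand must reach in slanting, under the lintel.
- front_notches (a point): Point on the warmer's flat inner floor (60 mm above the table), right below the middle of the line joining the two front notches, 65 mm behind the front plane. Axes as the warmer's. The two notched steel rails run front to back at y = -90 and +90 mm from here (6 mm thick). Notches are square, 18 mm wide, 9 mm deep, 70 mm apart; the front pair is centred at this x.
- door (a joint): Opening angle of the glass door in rad: 0 shut and home, about 2 wide open. It stays where it is left until about 0.06, where a spring roller catch at the top of its free edge meets it; from there it takes about 2 to 5 N at the free edge to push it over the crest at 0.03, and the catch then draws it home to 0.
- door_hinge (a point): Point on the door's vertical hinge axis, 220 mm above the table, at the right (-y) end of the warmer's front. The door is 312 mm wide, 16 mm thick (half each side of the axis), from z = 64 to 368 mm. Shut, it runs from here along the warmer's +y; opening, its free edge swings to the warmer's -x and on to the right.
- rail_height (a point): Point 10 mm inside the front, midway across, at z = 110 mm: the lowest height the notch floors can have. Both rails hang in slotted uprights at one common height set by the cook, which is not measured: the notch floors lie 0 to 40 mm above this point, tooth tops 9 mm higher, a resting skewer's axis 3 mm above the notch floors. Feel for it: more than 25 N bends the rails.
- door_handle (a point): Middle of the door's black vertical bar handle (120 mm long, 10 mm thick), 294 mm from the hinge along the door and 38 mm out from the door's mid-plane on its outer side (the side facing the robot when shut), 190 mm above the table.
- egg_bowl: White bowl of eggs, 112 mm wide, 75 mm high; origin under its centre. Bystander.
- salt: Glass salt shaker with steel cap, 45 mm wide, 70 mm high; origin under its centre. Bystander.
- cup_stack: Stack of upturned navy and white paper cups, 80 mm wide, 130 mm high; origin under its centre. Bystander.
- stick_cup: White paper cup full of wooden sticks, 80 mm wide, 145 mm high with the sticks; origin under its centre. Bystander.
- sauce: Yellow sauce bottle with red cap, 52 mm wide, 155 mm high; origin under its centre. Bystander.
- bowl: Empty white bowl, 140 mm wide, 60 mm high; origin under its centre. Bystander.

How it is judged:
By the outcome, as a careful person would: the job done as asked, in the order asked, and still so for the second after the job is handed in, with the robot touching nothing.
It also fails if it takes over 72 s, if anything falls off the work surface, if the arm or the gripper's body presses on something with over 40 N, if the wrist force passes 120 N, or if a joint passes its speed limit or range.

### The arm

A 7-joint arm with a two-finger parallel gripper is mounted at the origin on the work surface. World frame = base frame: x ahead of the robot, y to its left, z up, the work surface at z = 0. Lengths are in m, angles in degrees, forces in N, time in s.
With the tool pointing down it reaches from about 0.4 to 0.925 m from the base axis. Payload 4.1 kg.
Tool frame: the origin (TCP) lies at the very end of the fingers, on their centre line; the grasp point (between the pads) lies 19 mm behind it; z points along the fingers, y is the line along which they close (so a half turn about z gives the same grasp; the last joint's range is limited). The gripper opens to 85 mm and grips with 20 to 120 N. Pads are 22 mm wide; open, the fingers measure 114 mm over their backs; the gripper's body (76 mm by 85 mm) begins 54 mm behind the grasp point. The pads swing forward as they close: fully open they stand 13 mm farther back than shut.
Start: joints at [59.588, 22.827, 2.584, 88.041, -1.071, 69.15, -2.905], TCP at [0.272, -0.59, 0.231] pointing down, gripper open.
Joint ranges: [-161.44, 161.44], [-28.35, 127.94], [-78.24, 83.42], [0, 140.83], [-78.03, 258.03], [13.02, 114.36], [-168.23, 168.23]. Speed limits (degrees/s): [147.25, 147.25, 180, 180, 180, 180, 180].

### API

Orientations are given as a 3x3 rotation matrix whose columns are the frame's x, y, z axes.
In Python, from bench import manip gives the robot as it stands.
- The arm moves only by the tool drive_tool, never from a script. Its argument "rows" is text: rows parted by semicolons, each of 4 numbers parted by spaces: the shift along the tool's x, y, z in m, then the turn about the tool's z in degrees. In form: dx dy dz turn; .... A call has 1 to 8 rows; each row is the pose to reach, as a shift and turn from the pose commanded when the call began, along the tool's axes at that moment; what a row does not reach only later rows make up. A row lasts 1/10 s, in which the tool goes at most 50 mm and 8.59 degrees, less where a joint would pass 70% of its speed; a pose out of reach is approached as far as the arm can. A call with a gripper value outside its range is refused whole. "gripper" is the opening, from -1 (shut) to 1 (fully open), set as the call begins (left out, the last holds). The fingers move at their own pace and stop on an object; the grip force is fixed at half the most. Time passes only in rows, so rows that repeat a pose let the fingers close. It gives the time, the measured TCP pose, the force, the opening and the grip force at its end, in the units of the state.
- manip.get_obs(): the state, without advancing time (a new reading comes with each control period).
- manip.capture(name): name is "side" or "top"; returns (picture, depth): 400x640x3 uint8, blue, green, red; 400x640 float32, m along the optical axis (not along the pixel's ray), 0 where there is no reading.
- manip.camera_params(name): a dict with "vfov" (degrees; the focal length in pixels is half the picture's height over the tangent of half this angle, whatever the lens; pixels are square), "cx", "cy" (the principal point, pixels), "position" and "orientation" of the camera in the world. Camera axes: x right, y down, z forward; pixel columns grow to the right and rows downward; lengths in m; the calibration is good to about 2 mm. A picture is of the moment at which its call begins. camera_params takes no time and is no camera call.
- manip.hand_in(): hands the job in; it is judged then, once.
Trained networks look in the newest picture that a camera, given by its name, has taken for a name from the list of things; names that differ only in an ending like _2 or _b are one class to them, and where a whole thing is asked for, a point or a joint stands for the part that bears it (a point fixed in the world has none). Each returns a list of dicts, best first, with "p" (0 to 1); they miss things now and then, are a little off and sometimes report something else, mostly with a low value. They report only what shows in the picture. A call takes as long as a camera call.
- manip.outline_of(label, camera): "pixels" (400x640 bool, what is visible of it) and "rect" ([left, top, width, height] in pixels, round what is visible of it).
- manip.tip_of(label, camera): "xy" ([column, row] in pixels: a listed point, or the origin of a listed thing).
The state is a dict: "time": time; "joints": joint angles; "qd": joint speeds; "tau": joint torques, N m; "tool_pos": TCP position; "ee_rot": TCP orientation; "contact_force": force on the tool from outside, world axes, zero at the start; "ft_torque": the same for the moment, N m; "width": finger opening in m; "finger_force": force on a finger pad.
Only numpy, scipy, OpenCV 4.12 (cv2) and the standard library are available. Lean on these libraries where they do the work, as an engineer would, in place of code of your own. Each camera call takes 0.05 s, during which the arm holds its last target. There are 200 camera calls.

## Working session

There is one attempt and no reset: what is moved stays moved. The work goes in short steps, Python scripts to look and compute and a tool call to move; the robot and the scene stay as the last step left them, time stands still between calls to the robot, and variables do not carry over. Pictures are saved under pics/ and viewed, at most 10 in all, crops included, and the job is handed in when it is done.

Besides the shell and the picture viewer there is one more tool, called after "Call:" as name(argument=value, ...) on one line, values as JSON. drive_tool: Moves the arm, as the interface text tells. Its arguments: {"type":"object","properties":{"rows":{"type":"string"},"gripper":{"type":"number"}},"required":["rows"]}

```bash
ls; mkdir -p pics; cat > h.py <<'E'
import numpy as np, cv2
from bench import manip
def cam(n):
    p=manip.camera_params(n); f=200/np.tan(np.radians(p["vfov"])/2)
    return f,p["cx"],p["cy"],np.array(p["position"]),np.array(p["orientation"])
def ray(n,uv):
    f,cx,cy,P,R=cam(n); return P,R@np.array([(uv[0]-cx)/f,(uv[1]-cy)/f,1])
def at_z(n,uv,z):
    P,d=ray(n,uv); return P+d*(z-P[2])/d[2]
def by_depth(n,uv,D):
    P,d=ray(n,uv); u,v=int(round(uv[0])),int(round(uv[1]))
    w=D[max(v-1,0):v+2,max(u-1,0):u+2]; w=w[w>0]
    return P+d*np.median(w) if len(w) else None
def proj(n,X):
    f,cx,cy,P,R=cam(n); c=R.T@(np.array(X)-P); return np.array([f*c[0]/c[2]+cx,f*c[1]/c[2]+cy])
def tri(a,b):
    P1,d1=ray("side",a);P2,d2=ray("top",b)
    s=np.linalg.lstsq(np.c_[d1,-d2],P2-P1,rcond=None)[0]
    A,B=P1+s[0]*d1,P2+s[1]*d2
    return (A+B)/2,np.linalg.norm(A-B)
E
cat > a.py <<'E'
from h import *
np.set_printoptions(precision=3,suppress=True)
D={}
for n in("side","top"):
    im,D[n]=manip.capture(n); cv2.imwrite(f"pics/{n}0.png",im)
    print(n,cam(n))
for l in "skewer_mid skewer_tip skewer_ring veg_mid warmer board warmer_lintel front_notches door_hinge rail_height door_handle egg_bowl salt cup_stack stick_cup sauce bowl".split():
    t={}
    for n in("side","top"):
        r=manip.tip_of(l,n)
        if r: t[n]=r[0]["xy"]; print(l,n,np.array(r[0]["xy"]),round(r[0]["p"],2),by_depth(n,r[0]["xy"],D[n]))
    if len(t)==2: print("   tri",*tri(t["side"],t["top"]))
o=manip.get_obs();print(o)
E
python3 a.py
```

```text
pics
side (np.float64(506.98736357705377), 321.9003436219262, 201.89585487670863, array([-0.545, -0.641,  1.218]), array([[ 0.534, -0.538,  0.652],
       [-0.845, -0.333,  0.418],
       [-0.008, -0.775, -0.632]]))
top (np.float64(380.43188064556114), 320.7215232936286, 196.09953651004452, array([0.379, 0.017, 1.544]), array([[-0.019, -0.996,  0.084],
       [-1.   ,  0.021,  0.02 ],
       [-0.021, -0.083, -0.996]]))
skewer_mid side [235.9 200.2] 0.84 [0.504 0.406 0.048]
skewer_mid top [228.2 193.6] 0.86 [0.523 0.415 0.045]
   tri [0.523 0.421 0.028] 0.005166467275005827
skewer_tip top [233.7 174.5] 0.83 [0.604 0.401 0.013]
skewer_ring side [216.2 216.5] 0.67 [0.409 0.42  0.033]
skewer_ring top [228.6 221.9] 0.71 [0.411 0.421 0.016]
   tri [0.41  0.418 0.033] 0.004056671405142411
veg_mid top [254.7 194.7] 0.5 [0.517 0.311 0.035]
warmer side [348.  243.7] 0.9 [ 0.562 -0.036  0.004]
warmer top [344.3 179.2] 0.67 [ 0.577 -0.05  -0.002]
   tri [ 0.571 -0.042  0.002] 0.01840426245924505
board top [244.4 192.3] 0.57 [0.53  0.357 0.012]
warmer_lintel top [347.4 163.4] 0.63 [ 0.58  -0.045 
[... 1239 characters left out ...]
9114
bowl side [466.4 323.9] 0.93 [ 0.449 -0.498  0.01 ]
bowl top [453.4 204.8] 0.63 [ 0.462 -0.486  0.004]
   tri [ 0.465 -0.493 -0.012] 0.005560906679521209
{'time': 1.8, 'joints': array([59.59 , 22.827,  2.583, 88.04 , -1.072, 69.149, -2.903]), 'qd': array([ 0.073, -0.052, -0.049, -0.013,  0.055,  0.051, -0.007]), 'tau': array([  0.   , -47.5  ,   1.363, -25.451,   0.012,   0.001,  -0.   ]), 'tool_pos': array([ 0.272, -0.59 ,  0.231]), 'ee_rot': array([[ 0.908,  0.419,  0.   ],
       [ 0.419, -0.908, -0.   ],
       [-0.   ,  0.   , -1.   ]]), 'contact_force': array([-0.229,  0.19 , -1.084]), 'ft_torque': array([ 0.02 , -0.034, -0.021]), 'finger_force': 0.0, 'width': 0.08557881272932037}
```

View pics/side0.png

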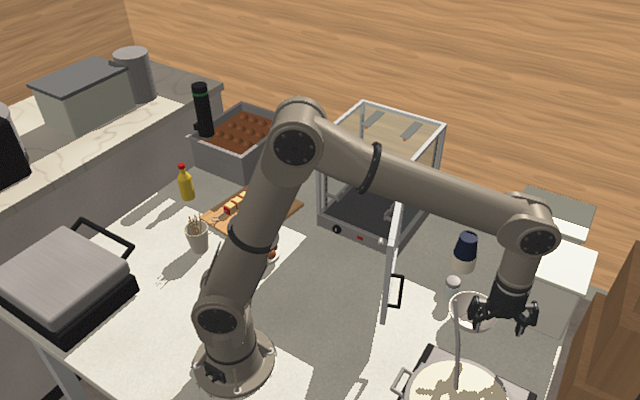

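View pics/top0.png

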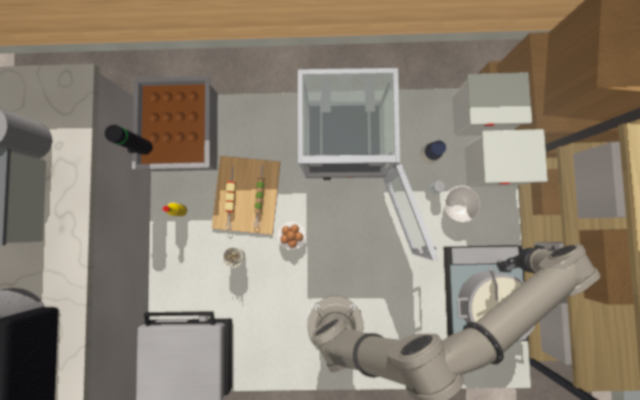

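Side view: the arm crosses the scene, with the gripper over the pan (510,310), the door standing open (395,265) and the warmer at (380,180). Top view: skewer at (229,195), warmer front along row 170, and the door running from (390,170) to (433,257). I'll raise the arm and swing it to the middle.

Call:
drive_tool(rows="0 0 -0.05 0; 0 0 -0.1 0; 0 0 -0.15 0; 0 0 -0.2 0; 0 0 -0.25 0; 0.03 -0.02 -0.3 -4; 0.06 -0.05 -0.32 -8; 0.10 -0.08 -0.32 -16")

```text
time: 2.6
tool_pos: [0.3261, -0.4819, 0.5549]
ee_rot: [[0.757, 0.653, 0.004], [0.653, -0.757, -0.006], [-0.001, 0.007, -1.0]]
contact_force: [0.6, -0.5, 0.7]
width: 0.0855
finger_force: 0.0
```

```bash
python3 -c "
from h import *
np.set_printoptions(precision=3,suppress=True)
o=manip.get_obs();print(o['time'],o['tool_pos'],o['ee_rot'],o['joints'])"
```

```text
2.6 [ 0.326 -0.482  0.555] [[ 0.757  0.653  0.004]
 [ 0.653 -0.757 -0.006]
 [-0.001  0.007 -1.   ]] [ 52.62   13.054  -1.307  61.504   0.371 105.026   2.219]
```

Call:
drive_tool(rows="0.045 -0.02 0 -6; 0.09 -0.04 0 -12; 0.135 -0.06 0 -18; 0.18 -0.08 0 -24; 0.225 -0.10 0 -30; 0.27 -0.12 0 -36; 0.315 -0.14 0 -42; 0.36 -0.16 0 -49")

```text
time: 3.4
tool_pos: [0.4951, -0.1233, 0.5513]
ee_rot: [[0.0, 1.0, 0.001], [1.0, -0.0, -0.001], [-0.001, 0.001, -1.0]]
contact_force: [0.4, 0.2, -0.4]
width: 0.0854
finger_force: 0.0
```

Call:
drive_tool(rows="0.045 0 0 0; 0.09 0 0 0; 0.13 0 0 0; 0.13 0 0 0")

```text
time: 3.8
tool_pos: [0.4945, 0.0121, 0.5516]
ee_rot: [[-0.008, 1.0, 0.001], [1.0, 0.008, 0.003], [0.003, 0.001, -1.0]]
contact_force: [0.8, 0.2, -0.5]
width: 0.0855
finger_force: 0.0
```

```bash
python3 -c "
from h import *
np.set_printoptions(precision=3,suppress=True)
o=manip.get_obs();print(o['time'],o['tool_pos'],o['ee_rot'],o['joints'])"
```

```text
3.8 [0.495 0.012 0.552] [[-0.008  1.     0.001]
 [ 1.     0.008  0.003]
 [ 0.003  0.001 -1.   ]] [ 20.222   4.065 -28.91   72.797   1.881 103.546  -7.717]
```

Call:
drive_tool(rows="0 0 -0.05 0; 0 0 -0.1 0; 0 0 -0.15 0; 0 0 -0.2 0; 0 0 -0.25 0; 0 0 -0.3 0; 0 0 -0.35 0; 0 0 -0.4 0")

```text
time: 4.6
tool_pos: [0.491, 0.0024, 0.6635]
ee_rot: [[0.005, 0.998, 0.06], [1.0, -0.005, 0.0], [0.0, 0.06, -0.998]]
contact_force: [0.1, -0.2, -0.8]
width: 0.0856
finger_force: 0.0
```

```bash
cat > s.py <<'E'
from h import *
np.set_printoptions(precision=4,suppress=True)
o=manip.get_obs();print(o['time'],o['tool_pos'],o['joints']);print(o['ee_rot'])
E
python3 s.py
```

```text
4.6 [0.491  0.0024 0.6635] [-41.1574   6.063   42.7125  57.696   -4.5991 114.3246  -1.0639]
[[ 0.0054  0.9982  0.06  ]
 [ 1.     -0.0054  0.0001]
 [ 0.0004  0.06   -0.9982]]
```

Call:
drive_tool(rows="0 0 -0.3 0; 0 0 -0.3 0; 0 0 -0.3 0; 0 0 -0.3 0")

```text
time: 5.0
tool_pos: [0.4777, 0.0018, 0.6915]
ee_rot: [[0.005, 0.993, 0.12], [1.0, -0.006, 0.002], [0.003, 0.12, -0.993]]
contact_force: [0.2, 0.5, -0.1]
width: 0.0854
finger_force: 0.0
```

Call:
drive_tool(rows="0 0 -0.05 0; 0 0 -0.05 0")

```text
time: 5.2
tool_pos: [0.4723, 0.0018, 0.7101]
ee_rot: [[0.005, 0.987, 0.16], [1.0, -0.005, 0.003], [0.004, 0.16, -0.987]]
contact_force: [0.4, -0.6, -0.2]
width: 0.0852
finger_force: 0.0
```

```bash
python3 s.py
```

```text
5.2 [0.4723 0.0018 0.7101] [-72.2799   3.7266  74.2877  55.3781  -4.4145 114.3289  -0.7409]
[[ 0.0046  0.9871  0.16  ]
 [ 1.     -0.0052  0.0029]
 [ 0.0037  0.16   -0.9871]]
```

Call:
drive_tool(rows="0 -0.015 0.042 0; 0 -0.03 0.084 0; 0 -0.045 0.126 0; 0 -0.06 0.168 0; 0 -0.075 0.21 0; 0 -0.09 0.25 0; 0 -0.09 0.25 0")

```text
time: 5.9
tool_pos: [0.4184, 0.0017, 0.4403]
ee_rot: [[0.003, 0.989, 0.145], [1.0, -0.002, -0.003], [-0.002, 0.145, -0.989]]
contact_force: [-0.1, -0.2, 0.5]
width: 0.0858
finger_force: 0.0
```

Call:
drive_tool(rows="0 -0.05 0 0; 0 -0.10 0 0; 0 -0.15 0 0; 0 -0.15 0 0")

```text
time: 6.3
tool_pos: [0.3114, -0.0015, 0.4415]
ee_rot: [[-0.001, 0.985, 0.171], [1.0, -0.001, 0.012], [0.012, 0.171, -0.985]]
contact_force: [-0.1, -0.8, 1.2]
width: 0.0854
finger_force: 0.0
```

```bash
python3 s.py
```

```text
6.3 [ 0.3114 -0.0015  0.4415] [-33.9816 -28.2805  13.4977 110.2438   9.3238  87.9015 -21.0781]
[[-0.0013  0.9853  0.1709]
 [ 0.9999 -0.0008  0.0117]
 [ 0.0117  0.1709 -0.9852]]
```

Call:
drive_tool(rows="0 0 0.05 0; 0 0 0.1 0; 0 0 0.15 0; 0 0 0.2 0; 0 0 0.24 0; 0 0 0.24 0")

```text
time: 6.9
tool_pos: [0.3504, -0.0004, 0.1999]
ee_rot: [[0.001, 0.987, 0.161], [1.0, -0.002, 0.007], [0.007, 0.161, -0.987]]
contact_force: [0.2, -0.0, 0.5]
width: 0.0857
finger_force: 0.0
```

Call:
drive_tool(rows="0 -0.05 0 0; 0 -0.10 0 0; 0 -0.10 0 0")

```text
time: 7.2
tool_pos: [0.2583, -0.0, 0.1992]
ee_rot: [[0.002, 0.987, 0.158], [1.0, -0.003, 0.006], [0.007, 0.158, -0.987]]
contact_force: [0.6, -0.1, 1.4]
width: 0.0857
finger_force: 0.0
```

```bash
python3 s.py
```

```text
7.2 [ 0.2583 -0.      0.1992] [-23.491  -28.3547   7.8037 140.5905   6.9097  58.843  -19.5791]
[[ 0.0016  0.9874  0.1585]
 [ 1.     -0.0026  0.0062]
 [ 0.0065  0.1584 -0.9873]]
```

Call:
drive_tool(rows="0 -0.05 0 0; 0 -0.05 0 0; 0 -0.05 0 0")

```text
time: 7.5
tool_pos: [0.2411, -0.0004, 0.2042]
ee_rot: [[-0.001, 0.991, 0.137], [1.0, -0.001, 0.012], [0.012, 0.137, -0.991]]
contact_force: [-0.5, -0.3, -1.0]
width: 0.0858
finger_force: 0.0
```

Call:
drive_tool(rows="0 -0.05 0 0; 0 -0.05 0 0")

```text
time: 7.7
tool_pos: [0.2249, -0.007, 0.2021]
ee_rot: [[0.006, 0.996, 0.088], [1.0, -0.009, 0.028], [0.028, 0.088, -0.996]]
contact_force: [0.3, 0.6, -0.2]
width: 0.0855
finger_force: 0.0
```

```bash
python3 s.py
```

```text
7.7 [ 0.2249 -0.007   0.2021] [  0.5234 -28.3492  -5.2785 140.3726  -4.181   62.7598  -2.9301]
[[ 0.0064  0.9961  0.0883]
 [ 0.9996 -0.0089  0.0278]
 [ 0.0284  0.0881 -0.9957]]
```

Call:
drive_tool(rows="-0.01 -0.05 0 0; -0.01 -0.05 0 0")

```text
time: 7.9
tool_pos: [0.2045, -0.0264, 0.2002]
ee_rot: [[0.011, 0.999, 0.041], [0.999, -0.013, 0.051], [0.052, 0.041, -0.998]]
contact_force: [0.6, -0.8, 0.0]
width: 0.0856
finger_force: 0.0
```

Call:
drive_tool(rows="0 -0.02 0 0; 0 -0.02 0 0")

```text
time: 8.1
tool_pos: [0.198, -0.0297, 0.1989]
ee_rot: [[0.013, 0.999, 0.029], [0.999, -0.015, 0.052], [0.053, 0.028, -0.998]]
contact_force: [1.1, -0.2, -0.5]
width: 0.0856
finger_force: 0.0
```

```bash
python3 s.py
```

```text
8.1 [ 0.198  -0.0297  0.1989] [ 19.0753 -28.3414 -11.2294 140.5861  -9.3094  66.4087  11.9739]
[[ 0.0132  0.9995  0.0288]
 [ 0.9985 -0.0147  0.0523]
 [ 0.0527  0.0281 -0.9982]]
```

Call:
drive_tool(rows="0.04 0.04 0 -7; 0.08 0.05 0 -14; 0.12 0.045 0 -21; 0.155 0.03 0 -28; 0.19 0.01 0 -36; 0.22 -0.02 0 -44; 0.245 -0.05 0 -52; 0.26 -0.07 0 -60")

```text
time: 8.9
tool_pos: [0.1266, 0.235, 0.2114]
ee_rot: [[-0.867, 0.497, 0.028], [0.498, 0.865, 0.057], [0.004, 0.064, -0.998]]
contact_force: [0.9, -0.4, 0.4]
width: 0.0853
finger_force: 0.0
```

Call:
drive_tool(rows="0 0 0 0")

```text
time: 9.0
tool_pos: [0.1264, 0.2352, 0.2114]
ee_rot: [[-0.867, 0.497, 0.028], [0.498, 0.865, 0.057], [0.004, 0.064, -0.998]]
contact_force: [0.5, 0.3, 0.6]
width: 0.0854
finger_force: 0.0
```

```bash
python3 s.py
```

```text
9.0 [0.1264 0.2352 0.2114] [-13.9769 -26.7091 -39.871  134.8328 -19.6156  63.931   17.2446]
[[-0.8674  0.4969  0.0279]
 [ 0.4976  0.8655  0.0572]
 [ 0.0043  0.0635 -0.998 ]]
```

Call:
drive_tool(rows="0 -0.05 0 0; 0 -0.05 0 0")

```text
time: 9.2
tool_pos: [0.1148, 0.2107, 0.2143]
ee_rot: [[-0.858, 0.512, 0.039], [0.513, 0.856, 0.059], [-0.003, 0.07, -0.998]]
contact_force: [-0.5, 0.1, -0.3]
width: 0.0855
finger_force: 0.0
```

Call:
drive_tool(rows="0 -0.03 0 0; 0 -0.03 0 0")

```text
time: 9.4
tool_pos: [0.1045, 0.1958, 0.2106]
ee_rot: [[-0.859, 0.51, 0.036], [0.512, 0.857, 0.055], [-0.002, 0.066, -0.998]]
contact_force: [-0.1, -0.1, 0.6]
width: 0.0851
finger_force: 0.0
```

```bash
python3 s.py
```

```text
9.4 [0.1045 0.1958 0.2106] [-55.1293 -28.188  -12.4419 138.9636  -5.782   65.0442  -4.8197]
[[-0.8592  0.5105  0.0356]
 [ 0.5117  0.8574  0.0551]
 [-0.0024  0.0655 -0.9978]]
```

Now at the limit; keep ratcheting.

Call:
drive_tool(rows="0 -0.04 0 0; 0 -0.04 0 0")

```text
time: 9.6
tool_pos: [0.0868, 0.1888, 0.2002]
ee_rot: [[-0.882, 0.471, 0.009], [0.471, 0.882, 0.037], [0.01, 0.037, -0.999]]
contact_force: [-0.7, 1.4, 1.1]
width: 0.0859
finger_force: 0.0
```

Call:
drive_tool(rows="0 -0.04 0 0; 0 -0.04 0 0")

```text
time: 9.8
tool_pos: [0.0829, 0.1776, 0.1975]
ee_rot: [[-0.876, 0.483, -0.005], [0.483, 0.876, 0.008], [0.008, 0.005, -1.0]]
contact_force: [-0.6, 2.2, 0.3]
width: 0.0857
finger_force: 0.0
```

```bash
python3 s.py
```

```text
9.8 [0.0829 0.1776 0.1975] [-57.6679 -28.3218 -12.2535 140.6483  -6.7364  66.9164  -4.7297]
[[-0.8758  0.4826 -0.0045]
 [ 0.4825  0.8758  0.0084]
 [ 0.008   0.0051 -1.    ]]
```

```bash
sed -i 's/0.png/1.png/' a.py; sed -i 's/"skewer_mid/"skewer_mid/; s/ salt cup_stack stick_cup sauce bowl"/ stick_cup"/' a.py; python3 a.py | grep -v "^{"
python3 - <<'E'
from h import *
D={}
for n in("side","top"): _,D[n]=manip.capture(n)
# warmer top face points via depth
for n in D:
    f,cx,cy,P,R=cam(n); v,u=np.mgrid[0:400,0:640]
    d=D[n]; X=P+(np.stack([(u-cx)/f,(v-cy)/f,np.ones_like(u)],-1)*d[...,None])@R.T
    m=(d>0)&(X[...,2]>.345)&(X[...,2]<.385)&(X[...,0]>.5)&(X[...,0]<.95)&(abs(X[...,1]+.04)<.25)
    p=X[m][:,:2].astype(np.float32); print(n,len(p), cv2.minAreaRect(p))
    np.save(n+"X.npy",X)
E
```

```text
side (np.float64(506.98736357705377), 321.9003436219262, 201.89585487670863, array([-0.545, -0.641,  1.218]), array([[ 0.534, -0.538,  0.652],
       [-0.845, -0.333,  0.418],
       [-0.008, -0.775, -0.632]]))
top (np.float64(380.43188064556114), 320.7215232936286, 196.09953651004452, array([0.379, 0.017, 1.544]), array([[-0.019, -0.996,  0.084],
       [-1.   ,  0.021,  0.02 ],
       [-0.021, -0.083, -0.996]]))
skewer_mid top [228.6 197.4] 0.86 [0.508 0.413 0.047]
skewer_tip top [229.9 172. ] 0.81 [0.614 0.416 0.015]
skewer_ring top [228.3 220.2] 0.74 [0.418 0.42  0.022]
veg_mid top [255.2 195.2] 0.57 [0.515 0.309 0.037]
warmer side [351.3 245.9] 0.72 [ 0.562 -0.05   0.001]
warmer top [345.  178.8] 0.82 [ 0.578 -0.053 -0.001]
   tri [ 0.576 -0.049 -0.01 ] 0.011219749195828887
board top [243.4 195.2] 0.73 [0.518 0.361 0.012]
warmer_lintel side [358.  157.1] 0.61 [ 0.583 -0.049  0.355]
warmer_lintel top [348.4 161.8] 0.89 [ 0.583 -0.048  0.371]
   tri [ 0.586 -0.048  0.353] 0.0012277260112449155
front_notches side [361.9 218.3] 0.89 [ 0.646 -0.042  0.06 ]
front_notches top [343.8 15
[... 635 characters left out ...]
_bowl top [291.4 234.8] 0.7 [0.356 0.162 0.074]
   tri [ 0.355  0.17  -0.008] 0.0014875280103300817
stick_cup side [355.8 159.3] 0.7 [0.847 0.098 0.141]
stick_cup top [237.4 255.4] 0.84 [0.278 0.381 0.032]
   tri [0.375 0.068 0.508] 0.4067619407811609
       [ 0.513,  0.859,  0.001],
       [-0.002,  0.003, -1.   ]]), 'contact_force': array([-0.061, -0.041,  0.86 ]), 'ft_torque': array([-0.019,  0.023, -0.064]), 'finger_force': 0.0, 'width': 0.08563265462148462}
side 5717 ((0.6932440996170044, -0.05958239734172821), (0.3860637843608856, 0.34767571091651917), 0.07753558456897736)
top 9642 ((0.692114531993866, -0.06376680731773376), (0.3440374732017517, 0.37965190410614014), 89.21150970458984)
```

View pics/side1.png

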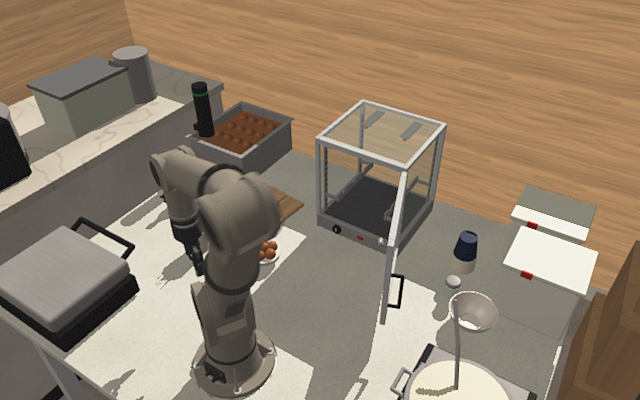

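```bash
python3 - <<'E'
import cv2
s=cv2.imread("pics/side1.png")[90:255,305:460]; cv2.imwrite("pics/c1.png",cv2.resize(s,None,fx=3.6,fy=3.6,interpolation=cv2.INTER_CUBIC))
t=cv2.imread("pics/top1.png")[60:260,205:455]; cv2.imwrite("pics/c2.png",cv2.resize(t,None,fx=3,fy=3,interpolation=cv2.INTER_CUBIC))
E
```

```text
(no output)
```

View pics/c1.png

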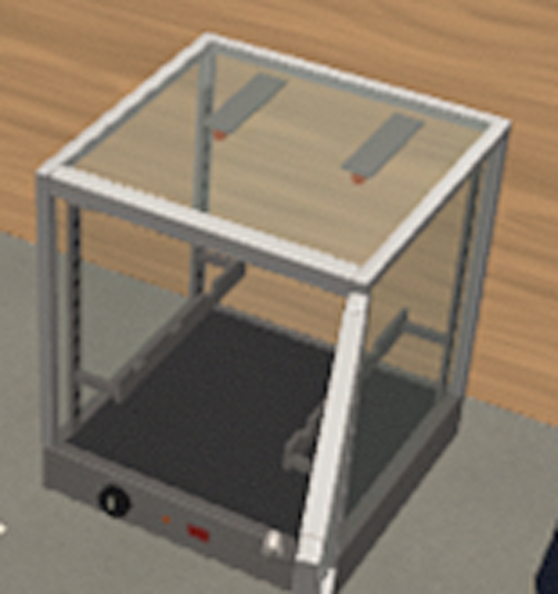

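View pics/c2.png

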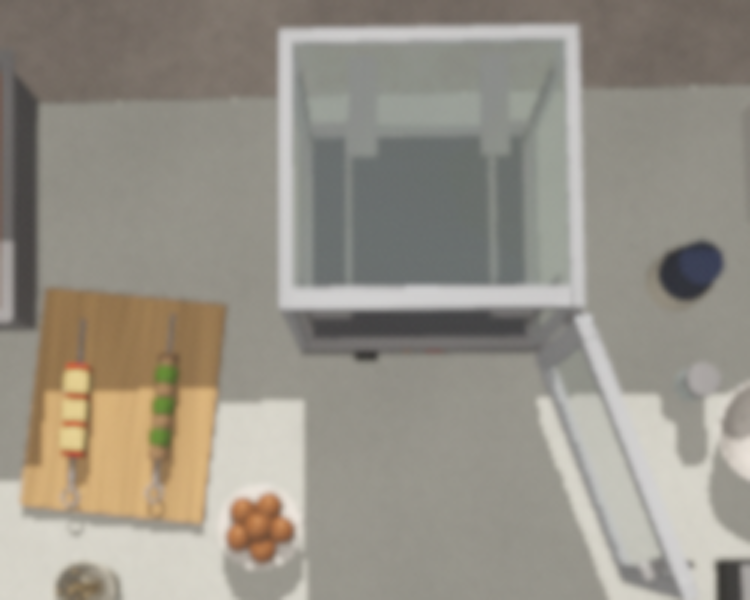

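```bash
cat > b.py <<'E'
from h import *
from scipy.optimize import least_squares
np.set_printoptions(precision=4,suppress=True)
S=np.array([[40,172],[207,36],[508,122],[362,282]])/3.6+[305,90]
T=np.array([[280,307],[279,27],[578,25],[582,303]])/3+[205,60]
for n,uv in(("side",S),("top",T)):
    p=np.array([at_z(n,q,.372)[:2] for q in uv]); print(n,p.tolist())
    M=np.array([[0,.158],[.3,.158],[.3,-.158],[0,-.158]])
    def f(v):
        c,s=np.cos(v[2]),np.sin(v[2]); return (v[:2]+M@np.array([[c,s],[-s,c]])-p).ravel()
    r=least_squares(f,[.58,-.045,0]); print(r.x[:2],np.degrees(r.x[2]),r.fun)
im=cv2.imread("pics/top1.png").astype(int)
roi=np.zeros((400,640),bool); roi[165:225,219:241]=1
b,g,r=im[...,0],im[...,1],im[...,2]
hsv=cv2.cvtColor(im.astype(np.uint8),cv2.COLOR_BGR2HSV)
m=manip.outline_of("skewer","top")
if m:
    k=m[0]["pixels"]; v,u=np.nonzero(k); print("outline",m[0]["p"],m[0]["rect"],len(u))
    P=np.array([at_z("top",(a,c),.030)[:2] for a,c in zip(u,v)])
    c=P.mean(0); w=np.linalg.svd(P-c)[2][0]; t=(P-c)@w; print(c,w,np.degrees(np.arctan2(w[1],w[0])),t.min(),t.max())
# rod pixels tip & cube centre by eye
for q in((83,318),(70,495),(74.5,409)): print(q,at_z("top",np.array(q)/3+[205,60],.030))
X=np.load("sideX.npy")
for (a,c) in((118,385),(118,390),(120,395),(130,380),(135,372),(150,358),(165,345),(180,330),(200,308),(230,275),(295,455),(300,440),(310,425)):
    u,v=round(a/3.6+305),round(c/3.6+90); print((a,c),X[v,u])
E
python3 b.py
```

```text
side [[0.5860263389515837, 0.10277250394898008], [0.8788062313645358, 0.09852065625071138], [0.8775733896963392, -0.21038998627632682], [0.5826236666325876, -0.20430843476143518]]
[ 0.5813 -0.0515] -0.7049932697064332 [-0.0028  0.0037  0.0044  0.0043  0.0017 -0.0028 -0.0033 -0.0052]
top [[0.5850401768790464, 0.10833211112131741], [0.885638496413475, 0.10510423861719059], [0.8788670008439026, -0.2110354373443106], [0.5820683679533849, -0.20448213238935176]]
[ 0.5829 -0.0481] -0.911462229901904 [ 0.0004  0.0015 -0.0002 -0.      0.0015  0.0001 -0.0017 -0.0016]
(83, 318) [0.6361 0.4008 0.03  ]
(70, 495) [0.3986 0.4181 0.03  ]
(74.5, 409) [0.5133 0.4122 0.03  ]
(118, 385) [0.618  0.0389 0.1403]
(118, 390) [0.622  0.0412 0.1322]
(120, 395) [0.6156 0.0373 0.1295]
(130, 380) [0.6391 0.0394 0.1301]
(135, 372) [0.6468 0.04   0.1378]
(150, 358) [0.6733 0.0356 0.1396]
(165, 345) [0.7108 0.0406 0.1263]
(180, 330) [0.7345 0.0379 0.1299]
(200, 308) [0.7754 0.0362 0.1315]
(230, 275) [0.8323 0.0346 0.142 ]
(295, 455) [ 0.6194 -0.1459  0.138 ]
(300, 440) [ 0.6333 -0.1421  0.1434]
(310, 425) [ 0.6536 -0.1427  0.1462]
```

Call:
drive_tool(rows="0 0 -0.05 0; -0.025 0.04 -0.09 -4; -0.05 0.08 -0.1 -8; -0.075 0.12 -0.1 -12; -0.1 0.16 -0.1 -16; -0.125 0.2 -0.1 -20; -0.15 0.245 -0.1 -24; -0.175 0.285 -0.1 -27")

```text
time: 12.15
tool_pos: [0.3875, 0.3293, 0.2974]
ee_rot: [[-0.998, 0.064, 0.003], [0.064, 0.998, 0.001], [-0.003, 0.001, -1.0]]
contact_force: [-0.1, 0.6, 1.0]
width: 0.085
finger_force: 0.0
```

```bash
cat > g.py <<'E'
import sys
from h import *
np.set_printoptions(precision=4,suppress=True)
o=manip.get_obs();R=o['ee_rot'];p=o['tool_pos']
print(o['time'],p,o['joints'],o['contact_force'],'w',o['width']);print(R)
print('yaw x_t',np.degrees(np.arctan2(R[1,0],R[0,0])),'tilt x,y deg',np.degrees(np.arcsin(R[2,:2])), 'tilt',np.degrees(np.arccos(-R[2,2])))
if len(sys.argv)>3: print('tool delta',R.T@(np.array(list(map(float,sys.argv[1:4])))-p))
E
python3 g.py 0.511 0.412 0.2
```

```text
12.15 [0.3875 0.3293 0.2974] [-62.4261   5.5061  18.6523 102.1854  -1.7639  72.4221  43.0145] [-0.132   0.6296  0.957 ] w 0.08500120394438854
[[-0.998   0.0638  0.0032]
 [ 0.0638  0.998   0.0012]
 [-0.0031  0.0014 -1.    ]]
yaw x_t 176.34100115108714 tilt x,y deg [-0.1795  0.082 ] tilt 0.19733835215080378
tool delta [-0.1177  0.0902  0.0979]
```

Call:
drive_tool(rows="-0.03 0.022 0.03 0; -0.06 0.045 0.06 0; -0.09 0.068 0.1 0; -0.118 0.09 0.14 0; -0.118 0.09 0.17 0; -0.118 0.09 0.18 0; -0.118 0.09 0.18 0")

```text
time: 12.85
tool_pos: [0.5088, 0.4091, 0.1162]
ee_rot: [[-0.998, 0.067, -0.0], [0.067, 0.998, -0.002], [0.0, -0.002, -1.0]]
contact_force: [0.4, -0.8, 0.8]
width: 0.0856
finger_force: 0.0
```

```bash
python3 g.py 0.511 0.412 0.019; python3 - <<'E'
from h import *
for n in("side","top"):
    im,D=manip.capture(n); cv2.imwrite(f"pics/{n}2.png",im)
    for l in("skewer_mid","skewer_tip","skewer_ring"):
        r=manip.tip_of(l,n)
        if r: print(n,l,r[0]["xy"],r[0]["p"],at_z(n,r[0]["xy"],.03))
a=cv2.imread("pics/side2.png")[150:270,160:320]; cv2.imwrite("pics/c3.png",cv2.resize(a,None,fx=3.5,fy=3.5,interpolation=cv2.INTER_CUBIC))
E
```

```text
12.85 [0.5088 0.4091 0.1162] [-55.5733  30.0445  17.9923  94.6252 -10.5254  57.0933  52.0605] [ 0.4102 -0.7919  0.8154] w 0.08562821798726832
[[-0.9977  0.0671 -0.0003]
 [ 0.0671  0.9977 -0.002 ]
 [ 0.0002 -0.002  -1.    ]]
yaw x_t 176.15383638604553 tilt x,y deg [ 0.0117 -0.1146] tilt 0.11518849540778109
tool delta [-0.002   0.0032  0.0972]
side skewer_mid [239.3, 200.4] 0.61 [0.52613939 0.41066139 0.03      ]
side skewer_tip [256.8, 188.7] 0.71 [0.61695767 0.39919468 0.03      ]
side skewer_ring [216.3, 213.1] 0.8 [0.42550281 0.43474016 0.03      ]
top skewer_mid [228.2, 195.8] 0.52 [0.51560019 0.41878664 0.03      ]
top skewer_tip [230.3, 174.0] 0.77 [0.60371919 0.41037256 0.03      ]
top skewer_ring [254.9, 193.4] 0.67 [0.52300697 0.31111339 0.03      ]
```

View pics/c3.png

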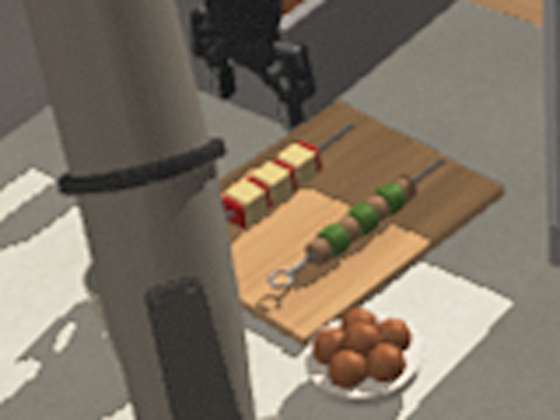

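The gripper stands just above the cheese skewer; the food runs from crop (235,205) to (305,158), with the middle cube at (272,180). That matches the measurement to within a few mm.

Call:
drive_tool(rows="-0.006 0.004 0.03 0; -0.006 0.004 0.06 0; -0.006 0.004 0.08 0; -0.006 0.004 0.09 0; -0.006 0.004 0.097 0; -0.006 0.004 0.097 0")

```text
time: 13.85
tool_pos: [0.5168, 0.4139, 0.0212]
ee_rot: [[-0.998, 0.067, 0.003], [0.067, 0.998, 0.001], [-0.003, 0.002, -1.0]]
contact_force: [-0.5, -0.2, -0.6]
width: 0.0852
finger_force: 0.0
```

Call:
drive_tool(rows="0 0 0 0; 0 0 0 0; 0 0 0 0; 0 0 0 0; 0 0 0 0; 0 0 0 0; 0 0 0 0", gripper=-0.6)

```text
time: 14.55
tool_pos: [0.5175, 0.4141, 0.0222]
ee_rot: [[-0.998, 0.067, 0.004], [0.067, 0.998, 0.002], [-0.004, 0.002, -1.0]]
contact_force: [0.1, -0.6, 6.2]
width: 0.0308
finger_force: 61.4
```

Call:
drive_tool(rows="0 0 -0.02 0; 0 0 -0.05 0; 0 0 -0.09 0; 0 0 -0.13 0; 0 0 -0.18 0; 0 0 -0.23 0; 0 0 -0.28 0; 0 0 -0.33 0")

```text
time: 15.35
tool_pos: [0.5148, 0.4132, 0.3523]
ee_rot: [[-0.998, 0.067, 0.002], [0.067, 0.998, 0.001], [-0.002, 0.001, -1.0]]
contact_force: [1.0, 0.8, -1.8]
width: 0.0308
finger_force: 60.6
```

```bash
python3 g.py 0.48 -0.05 0.5; python3 - <<'E'
from h import *
for n in("side","top"):
    im,D=manip.capture(n); cv2.imwrite(f"pics/{n}3.png",im)
a=cv2.imread("pics/side3.png")[100:260,160:330]; b=cv2.imread("pics/top3.png")[130:290,160:330]
cv2.imwrite("pics/c4.png",cv2.resize(cv2.hconcat([a,b]),None,fx=2.3,fy=2.3,interpolation=cv2.INTER_CUBIC))
E
```

```text
15.35 [0.5148 0.4132 0.3523] [-56.7753  21.6151  20.5946  76.4908  -7.474   83.1106  49.5392] [ 0.9695  0.758  -1.802 ] w 0.030786520211234403
[[-0.9978  0.0668  0.0017]
 [ 0.0668  0.9978  0.0008]
 [-0.0017  0.0009 -1.    ]]
yaw x_t 176.17018746239458 tilt x,y deg [-0.0961  0.0509] tilt 0.108686958690671
tool delta [ 0.0036 -0.4644 -0.1481]
```

View pics/c4.png

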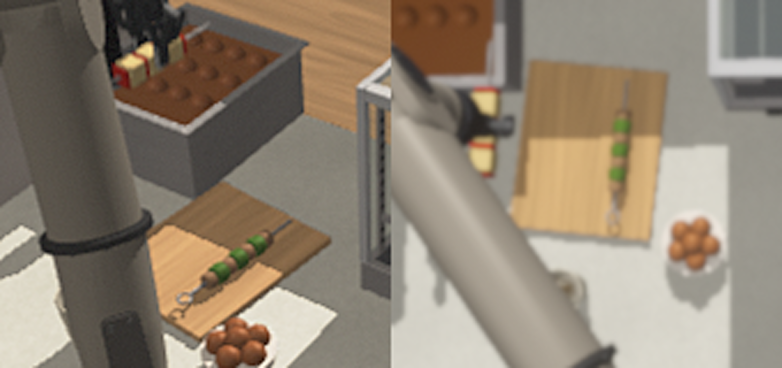

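The skewer is held by its middle cube, and the veg skewer hasn't moved. Next I carry it to the front of the warmer.

Call:
drive_tool(rows="0.01 -0.03 -0.04 6; 0.03 -0.065 -0.07 14; 0.05 -0.105 -0.1 22; 0.06 -0.145 -0.13 30; 0.06 -0.185 -0.15 38; 0.06 -0.225 -0.15 46; 0.06 -0.265 -0.15 54; 0.06 -0.305 -0.15 62")

```text
time: 16.25
tool_pos: [0.4343, 0.1114, 0.4995]
ee_rot: [[-0.405, 0.915, 0.002], [0.915, 0.405, 0.001], [0.0, 0.002, -1.0]]
contact_force: [1.1, 0.0, -2.0]
width: 0.0311
finger_force: 60.6
```

```bash
python3 g.py 0.47 -0.05 0.53
```

```text
16.25 [0.4343 0.1114 0.4995] [-55.2621  -4.7921  32.3962  86.6639   2.5583  97.2424   1.2324] [ 1.0735  0.0364 -2.0223] w 0.03109664518950813
[[-0.4045  0.9145  0.002 ]
 [ 0.9145  0.4045  0.0014]
 [ 0.0004  0.0024 -1.    ]]
yaw x_t 113.86017899108963 tilt x,y deg [0.0253 0.1359] tilt 0.13821230096869255
tool delta [-0.1621 -0.0325 -0.0306]
```

Call:
drive_tool(rows="-0.03 -0.004 -0.01 6; -0.065 -0.008 -0.02 12.5; -0.095 -0.012 -0.03 19; -0.123 -0.015 -0.05 24.8; -0.123 -0.015 -0.05 24.8")

```text
time: 16.75
tool_pos: [0.4722, -0.0104, 0.5518]
ee_rot: [[0.021, 1.0, 0.006], [1.0, -0.021, -0.0], [0.0, 0.006, -1.0]]
contact_force: [-0.0, 0.3, -1.4]
width: 0.031
finger_force: 60.7
```

Call:
drive_tool(rows="0 0 -0.04 0; 0 0 -0.08 0; 0 0 -0.12 0; 0 0 -0.16 0")

```text
time: 17.15
tool_pos: [0.4708, -0.0056, 0.6617]
ee_rot: [[0.012, 0.998, 0.054], [1.0, -0.012, 0.001], [0.002, 0.054, -0.999]]
contact_force: [0.0, -0.1, -2.9]
width: 0.0305
finger_force: 61.0
```

Call:
drive_tool(rows="0 0 -0.05 0; 0 0 -0.05 0")

```text
time: 17.35
tool_pos: [0.4675, -0.0038, 0.6798]
ee_rot: [[0.007, 0.996, 0.094], [1.0, -0.007, 0.002], [0.003, 0.094, -0.996]]
contact_force: [0.3, 0.3, -2.4]
width: 0.0309
finger_force: 61.0
```

Call:
drive_tool(rows="0 0 -0.05 0; 0 0 -0.05 0")

```text
time: 17.55
tool_pos: [0.4694, -0.0101, 0.6847]
ee_rot: [[0.017, 0.994, 0.106], [1.0, -0.017, 0.004], [0.006, 0.106, -0.994]]
contact_force: [-0.8, -1.4, -2.6]
width: 0.0312
finger_force: 61.0
```

```bash
python3 g.py
```

```text
17.55 [ 0.4694 -0.0101  0.6847] [-65.2494   3.1467  67.2321  58.4465  -3.6473 114.2175  -0.8534] [-0.8101 -1.3912 -2.5824] w 0.031152338124653733
[[ 0.0167  0.9942  0.1058]
 [ 0.9998 -0.0173  0.0041]
 [ 0.0059  0.1057 -0.9944]]
yaw x_t 89.04079085307377 tilt x,y deg [0.3379 6.0701] tilt 6.079554905294655
```

Call:
drive_tool(rows="0 0 -0.05 0; 0 0 -0.08 0")

```text
time: 17.75
tool_pos: [0.4705, -0.0105, 0.6956]
ee_rot: [[0.014, 0.991, 0.13], [1.0, -0.016, 0.008], [0.01, 0.13, -0.992]]
contact_force: [-0.4, -0.7, -1.7]
width: 0.031
finger_force: 60.9
```

Call:
drive_tool(rows="0 0 -0.05 0; 0 0 -0.08 0")

```text
time: 17.95
tool_pos: [0.4699, -0.0211, 0.7132]
ee_rot: [[0.036, 0.985, 0.169], [0.999, -0.037, -0.0], [0.006, 0.169, -0.986]]
contact_force: [-2.6, -3.0, -0.5]
width: 0.0307
finger_force: 60.9
```

Call:
drive_tool(rows="0 0 -0.05 0; 0 0 -0.08 0")

```text
time: 18.15
tool_pos: [0.4658, -0.0076, 0.7291]
ee_rot: [[0.002, 0.979, 0.203], [1.0, -0.005, 0.014], [0.015, 0.203, -0.979]]
contact_force: [0.8, -0.3, -2.2]
width: 0.031
finger_force: 60.9
```

Call:
drive_tool(rows="0 0 -0.05 0; 0 0 -0.08 0")

```text
time: 18.35
tool_pos: [0.4598, -0.0122, 0.7415]
ee_rot: [[0.008, 0.973, 0.23], [1.0, -0.012, 0.016], [0.018, 0.229, -0.973]]
contact_force: [0.3, -0.4, -1.4]
width: 0.0308
finger_force: 60.9
```

```bash
python3 g.py
```

```text
18.35 [ 0.4598 -0.0122  0.7415] [-26.8298  -0.2799  22.9545  52.6644   0.1015 114.2853  -4.367 ] [ 0.2659 -0.3729 -1.3626] w 0.030793371443609184
[[ 0.0076  0.9732  0.2296]
 [ 0.9998 -0.0116  0.0158]
 [ 0.018   0.2295 -0.9731]]
yaw x_t 89.56344406778177 tilt x,y deg [ 1.033  13.2663] tilt 13.307958736916568
```

Call:
drive_tool(rows="0 0.04 -0.03 0; 0 0.08 -0.06 0")

```text
time: 18.55
tool_pos: [0.5078, -0.0172, 0.761]
ee_rot: [[0.013, 0.962, 0.274], [1.0, -0.018, 0.015], [0.019, 0.274, -0.962]]
contact_force: [-0.6, 0.5, -1.3]
width: 0.0309
finger_force: 61.9
```

Call:
drive_tool(rows="0 0.03 -0.05 0; 0 0.05 -0.08 0")

```text
time: 18.75
tool_pos: [0.5254, -0.0158, 0.7828]
ee_rot: [[0.011, 0.946, 0.323], [1.0, -0.016, 0.015], [0.019, 0.323, -0.946]]
contact_force: [0.1, -0.1, -1.5]
width: 0.0311
finger_force: 62.0
```

Call:
drive_tool(rows="0 0.03 -0.05 0; 0 0.05 -0.08 0")

```text
time: 18.95
tool_pos: [0.535, -0.0168, 0.8065]
ee_rot: [[0.011, 0.927, 0.375], [1.0, -0.017, 0.014], [0.02, 0.375, -0.927]]
contact_force: [0.8, -0.4, -1.7]
width: 0.0311
finger_force: 62.0
```

```bash
python3 g.py
```

```text
18.95 [ 0.535  -0.0168  0.8065] [-20.2035   9.1482  26.1965  35.3205  -7.3376 114.3078  -0.2422] [ 0.7539 -0.4297 -1.7141] w 0.03109467239928075
[[ 0.0107  0.927   0.3749]
 [ 0.9997 -0.0174  0.0143]
 [ 0.0197  0.3746 -0.927 ]]
yaw x_t 89.38446268604841 tilt x,y deg [ 1.131  22.0022] tilt 22.034327849521254
```

Call:
drive_tool(rows="0 0.03 -0.05 0; 0 0.05 -0.08 0")

```text
time: 19.15
tool_pos: [0.5397, -0.0173, 0.83]
ee_rot: [[0.011, 0.905, 0.424], [1.0, -0.018, 0.013], [0.02, 0.424, -0.905]]
contact_force: [-0.6, -0.0, -1.1]
width: 0.0309
finger_force: 62.0
```

Call:
drive_tool(rows="0 0.03 -0.05 0; 0 0.05 -0.08 0")

```text
time: 19.35
tool_pos: [0.5398, -0.0177, 0.8533]
ee_rot: [[0.011, 0.882, 0.472], [1.0, -0.019, 0.012], [0.019, 0.471, -0.882]]
contact_force: [-0.5, -0.2, -1.2]
width: 0.0309
finger_force: 62.0
```

Call:
drive_tool(rows="0 0.03 -0.05 0; 0 0.05 -0.08 0")

```text
time: 19.55
tool_pos: [0.5357, -0.0181, 0.8763]
ee_rot: [[0.011, 0.856, 0.517], [1.0, -0.019, 0.011], [0.019, 0.516, -0.856]]
contact_force: [-0.6, -0.7, -2.4]
width: 0.0308
finger_force: 62.0
```

Call:
drive_tool(rows="0 0.03 -0.05 0; 0 0.05 -0.08 0")

```text
time: 19.75
tool_pos: [0.5277, -0.0185, 0.899]
ee_rot: [[0.011, 0.829, 0.559], [1.0, -0.02, 0.01], [0.019, 0.559, -0.829]]
contact_force: [-0.4, 0.9, -1.3]
width: 0.0308
finger_force: 62.0
```

Call:
drive_tool(rows="0 0.03 -0.05 0; 0 0.05 -0.08 0")

```text
time: 19.95
tool_pos: [0.5163, -0.0189, 0.9213]
ee_rot: [[0.011, 0.8, 0.599], [1.0, -0.02, 0.009], [0.019, 0.599, -0.8]]
contact_force: [-0.3, -0.3, -1.7]
width: 0.0309
finger_force: 62.0
```

```bash
python3 g.py
```

```text
19.95 [ 0.5163 -0.0189  0.9213] [-18.0535   9.9773  29.4905  19.7608 -12.146  114.3369  -0.2759] [-0.2815 -0.3425 -1.7231] w 0.03087714139708526
[[ 0.0109  0.8003  0.5995]
 [ 0.9998 -0.0204  0.009 ]
 [ 0.0194  0.5992 -0.8003]]
yaw x_t 89.3754229477591 tilt x,y deg [ 1.1131 36.8159] tilt 36.83844955053361
```

Call:
drive_tool(rows="0 0.03 -0.05 0; 0 0.05 -0.08 0")

```text
time: 20.15
tool_pos: [0.5013, -0.0193, 0.9438]
ee_rot: [[0.011, 0.769, 0.639], [1.0, -0.021, 0.008], [0.019, 0.639, -0.769]]
contact_force: [-0.5, -1.0, -2.1]
width: 0.031
finger_force: 62.0
```

Call:
drive_tool(rows="0 0.03 -0.05 0; 0 0.05 -0.08 0")

```text
time: 20.35
tool_pos: [0.4837, -0.0197, 0.9651]
ee_rot: [[0.011, 0.738, 0.675], [1.0, -0.021, 0.007], [0.02, 0.674, -0.738]]
contact_force: [-0.6, 0.3, -1.6]
width: 0.0309
finger_force: 62.0
```

Call:
drive_tool(rows="0 0.03 -0.05 0; 0 0.03 -0.05 0")

```text
time: 20.55
tool_pos: [0.4675, -0.0202, 0.9833]
ee_rot: [[0.011, 0.709, 0.705], [1.0, -0.022, 0.006], [0.02, 0.705, -0.709]]
contact_force: [-1.3, -0.9, -0.5]
width: 0.0308
finger_force: 62.0
```

```bash
python3 g.py 0.40 -0.03 0.50
```

```text
20.55 [ 0.4675 -0.0202  0.9833] [-22.4968   7.5123  37.4492  14.3902 -15.3391 114.3418  -0.3794] [-1.3299 -0.8689 -0.5323] w 0.030791285635447398
[[ 0.0109  0.7091  0.705 ]
 [ 0.9997 -0.0216  0.0064]
 [ 0.0198  0.7048 -0.7092]]
yaw x_t 89.37711126881054 tilt x,y deg [ 1.1331 44.8098] tilt 44.832225860266234
tool delta [-0.0201 -0.3882  0.2951]
```

Call:
drive_tool(rows="-0.002 -0.03 0.03 0; -0.005 -0.06 0.06 0; -0.008 -0.093 0.095 0; -0.011 -0.128 0.13 0; -0.014 -0.163 0.165 -0.5; -0.017 -0.198 0.2 -1; -0.02 -0.233 0.235 -1.2; -0.023 -0.265 0.27 -1.2")

```text
time: 21.35
tool_pos: [0.4692, -0.0312, 0.6702]
ee_rot: [[-0.008, 0.714, 0.7], [1.0, 0.003, 0.008], [0.004, 0.7, -0.714]]
contact_force: [-6.6, -12.8, 5.5]
width: 0.0308
finger_force: 62.1
```

```bash
python3 g.py 0.47 -0.05 0.25
```

```text
21.35 [ 0.4692 -0.0312  0.6702] [-40.3137 -28.3636  16.4962  92.4588  24.0579  72.8962 -20.6563] [ -6.5958 -12.7616   5.5324] w 0.030770880749169467
[[-0.008   0.7141  0.7   ]
 [ 1.      0.0029  0.0085]
 [ 0.004   0.7    -0.7141]]
yaw x_t 90.45838218569078 tilt x,y deg [ 0.2297 44.4262] tilt 44.427130793295724
tool delta [-0.0205 -0.2936  0.3005]
```

Call:
drive_tool(rows="0 0 0 0; 0 0 0 0")

```text
time: 21.55
tool_pos: [0.4696, -0.033, 0.6745]
ee_rot: [[-0.003, 0.712, 0.702], [1.0, -0.001, 0.005], [0.004, 0.702, -0.712]]
contact_force: [-1.2, -0.0, 0.4]
width: 0.0308
finger_force: 61.9
```

Call:
drive_tool(rows="-0.003 -0.03 0.03 0; -0.006 -0.06 0.062 0; -0.009 -0.09 0.093 0; -0.012 -0.12 0.124 0; -0.015 -0.15 0.155 0; -0.018 -0.18 0.186 0; -0.02 -0.21 0.216 0; -0.02 -0.21 0.216 0")

```text
time: 22.35
tool_pos: [0.4708, -0.0502, 0.3708]
ee_rot: [[-0.007, 0.716, 0.698], [1.0, 0.002, 0.008], [0.004, 0.698, -0.716]]
contact_force: [-0.8, -0.5, -3.2]
width: 0.0309
finger_force: 61.8
```

```bash
python3 g.py 0.47 -0.05 0.25
```

```text
22.35 [ 0.4708 -0.0502  0.3708] [ -5.7247 -26.239    5.2075 129.6551   3.6449  32.2654  -2.0915] [-0.7738 -0.4784 -3.2023] w 0.030920909055594425
[[-0.0071  0.7164  0.6977]
 [ 1.      0.0024  0.0076]
 [ 0.0037  0.6977 -0.7163]]
yaw x_t 90.404103180675 tilt x,y deg [ 0.2148 44.2456] tilt 44.24639056790833
tool delta [-0.0003 -0.0848  0.086 ]
```

Call:
drive_tool(rows="0 -0.03 0.038 0; 0 -0.06 0.076 0; 0 -0.09 0.114 0; 0 -0.122 0.154 0; 0 -0.122 0.154 0")

```text
time: 22.85
tool_pos: [0.5065, -0.0603, 0.2427]
ee_rot: [[0.007, 0.713, 0.701], [1.0, -0.009, -0.0], [0.006, 0.701, -0.713]]
contact_force: [0.8, -0.7, -1.8]
width: 0.0308
finger_force: 61.9
```

```bash
python3 g.py 0.47 -0.05 0.25; python3 - <<'E'
from h import *
for n in("side","top"):
    im,D=manip.capture(n); cv2.imwrite(f"pics/{n}4.png",im)
    for l in("skewer_mid","skewer_tip","skewer_ring"):
        r=manip.tip_of(l,n)
        if r: print(n,l,r[0]["xy"],r[0]["p"],at_z(n,r[0]["xy"],.181))
a=cv2.imread("pics/side4.png")[100:300,290:440]; b=cv2.imread("pics/top4.png")[100:300,290:440]
cv2.imwrite("pics/c5.png",cv2.resize(cv2.hconcat([a,b]),None,fx=2.6,fy=2.6,interpolation=cv2.INTER_CUBIC))
E
```

```text
22.85 [ 0.5065 -0.0603  0.2427] [-35.0728 -17.4416  32.398  139.3703  42.3046  13.8964 -38.2091] [ 0.79   -0.746  -1.7663] w 0.030824211618310834
[[ 0.0067  0.7133  0.7009]
 [ 1.     -0.0091 -0.0003]
 [ 0.0062  0.7008 -0.7133]]
yaw x_t 89.61818738615318 tilt x,y deg [ 0.3539 44.4941] tilt 44.496310149651
tool delta [ 0.0101 -0.021  -0.0308]
side skewer_mid [348.4, 200.1] 0.84 [ 0.57801729 -0.02374302  0.181     ]
side skewer_tip [359.1, 157.6] 0.73 [0.81006349 0.06544436 0.181     ]
top skewer_mid [346.8, 191.7] 0.92 [ 0.50782774 -0.04978719  0.181     ]
top skewer_tip [377.7, 193.9] 0.69 [ 0.49755658 -0.16026325  0.181     ]
top skewer_ring [319.1, 192.5] 0.95 [0.5070477  0.04985345 0.181     ]
```

View pics/c5.png

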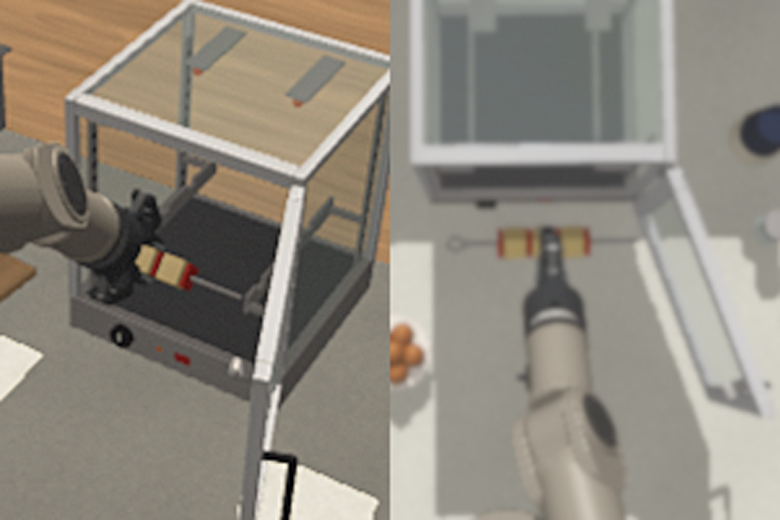

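Call:
drive_tool(rows="0 0.008 0.02 0; 0 0.017 0.043 0; 0 0.0256 0.0645 0; 0 0.0256 0.0645 0")

```text
time: 23.65
tool_pos: [0.5627, -0.0618, 0.2056]
ee_rot: [[0.009, 0.722, 0.692], [1.0, -0.012, -0.001], [0.007, 0.692, -0.722]]
contact_force: [-0.9, -0.1, -1.9]
width: 0.0309
finger_force: 62.0
```

```bash
python3 g.py 0.62 -0.06 0.185
```

```text
23.65 [ 0.5627 -0.0618  0.2056] [-73.6504 -14.6068  70.491  136.2611  73.7241  13.0685 -67.0135] [-0.8634 -0.1145 -1.8711] w 0.030913936423067626
[[ 0.0094  0.7221  0.6917]
 [ 0.9999 -0.0116 -0.0014]
 [ 0.0071  0.6917 -0.7222]]
yaw x_t 89.46378316039011 tilt x,y deg [ 0.4042 43.7633] tilt 43.766117723877976
tool delta [0.0022 0.0271 0.0545]
```

Call:
drive_tool(rows="0 0.01 0.012 0; 0 0.016 0.027 0; 0 0.02 0.036 0; 0 0.02 0.036 0")

```text
time: 24.05
tool_pos: [0.6022, -0.0615, 0.1936]
ee_rot: [[0.009, 0.722, 0.692], [1.0, -0.012, -0.0], [0.008, 0.692, -0.722]]
contact_force: [12.4, 25.4, -11.1]
width: 0.0307
finger_force: 61.8
```

```bash
python3 g.py 0.642 -0.06 0.18
```

```text
24.05 [ 0.6022 -0.0615  0.1936] [-93.6813 -28.3663  83.1998 132.6717  87.8089  27.4985 -75.1643] [ 12.4076  25.4399 -11.0873] w 0.030739984377866878
[[ 0.0089  0.722   0.6918]
 [ 0.9999 -0.0122 -0.0002]
 [ 0.0083  0.6917 -0.7221]]
yaw x_t 89.4886455006922 tilt x,y deg [ 0.4739 43.7677] tilt 43.77159606664969
tool delta [0.0017 0.0193 0.0374]
```

Call:
drive_tool(rows="0 0 0 0; 0 0 0 0")

```text
time: 24.25
tool_pos: [0.6009, -0.0608, 0.193]
ee_rot: [[0.008, 0.723, 0.691], [1.0, -0.012, 0.001], [0.009, 0.691, -0.723]]
contact_force: [0.2, 0.8, -2.0]
width: 0.0307
finger_force: 61.9
```

```bash
python3 g.py 0.642 -0.06 0.18;  python3 - <<'E'
from h import *
for n in("side","top"):
    im,D=manip.capture(n); cv2.imwrite(f"pics/{n}5.png",im)
a=cv2.imread("pics/side5.png")[40:390,160:440]; b=cv2.imread("pics/top5.png")[50:400,200:480]
cv2.imwrite("pics/c6.png",cv2.resize(cv2.hconcat([a,b]),None,fx=1.42,fy=1.42,interpolation=cv2.INTER_CUBIC))
E
```

```text
24.25 [ 0.6009 -0.0608  0.193 ] [-93.5198 -28.1173  83.1713 132.7981  87.6167  27.1802 -75.0929] [ 0.1815  0.7852 -1.9708] w 0.030650829972267563
[[ 0.0075  0.723   0.6908]
 [ 0.9999 -0.0116  0.0012]
 [ 0.0089  0.6907 -0.7231]]
yaw x_t 89.56764847938551 tilt x,y deg [ 0.511 43.687] tilt 43.69159816723212
tool delta [0.001  0.0207 0.0378]
```

View pics/c6.png

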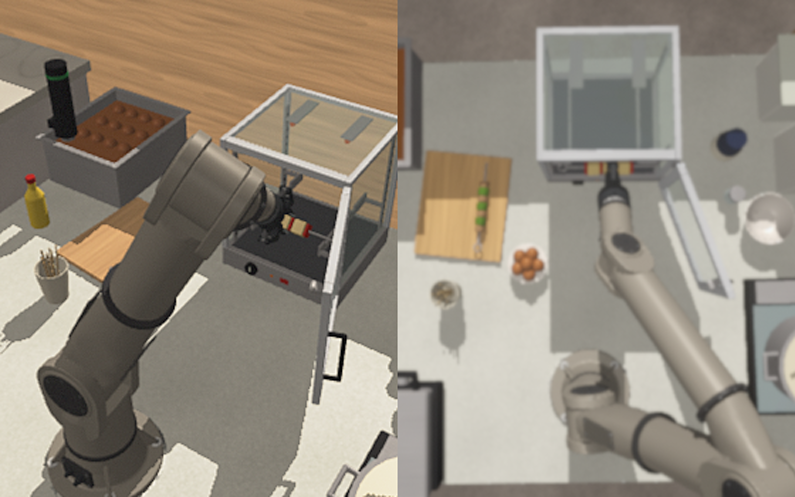

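Call:
drive_tool(rows="0 0.005 0.009 0; 0 0.01 0.018 0; 0 0.015 0.028 0; 0 0.020 0.037 0; 0 0.020 0.037 0")

```text
time: 24.85
tool_pos: [0.6162, -0.0561, 0.2059]
ee_rot: [[0.007, 0.722, 0.692], [1.0, -0.008, -0.002], [0.004, 0.692, -0.722]]
contact_force: [-0.1, 0.2, -2.5]
width: 0.031
finger_force: 61.9
```

```bash
python3 g.py 0.652 -0.06 0.15
```

```text
24.85 [ 0.6162 -0.0561  0.2059] [-95.3321 -28.2825  83.3377 130.4932  84.5121  28.6931 -72.172 ] [-0.1392  0.1547 -2.4814] w 0.030996406823996528
[[ 0.0075  0.7222  0.6916]
 [ 1.     -0.0082 -0.0022]
 [ 0.0041  0.6916 -0.7223]]
yaw x_t 89.57246976226116 tilt x,y deg [ 0.2341 43.7581] tilt 43.759058324629166
tool delta [-0.0039 -0.0127  0.0651]
```

```bash
cat > k.py <<'E'
import numpy as np
from scipy.optimize import least_squares
from scipy.spatial.transform import Rotation as Ro
# joints, pos, (xt yaw approx not used) z_t
D=[([59.588,22.827,2.584,88.041,-1.071,69.15,-2.905],[.272,-.59,.231],[0,0,-1]),
([52.62,13.054,-1.307,61.504,.371,105.026,2.219],[.3261,-.4819,.5549],[.004,-.006,-1]),
([20.222,4.065,-28.91,72.797,1.881,103.546,-7.717],[.4945,.0121,.5516],[.001,.003,-1]),
([-41.1574,6.063,42.7125,57.696,-4.5991,114.3246,-1.0639],[.491,.0024,.6635],[.06,0,-.998]),
([-72.2799,3.7266,74.2877,55.3781,-4.4145,114.3289,-.7409],[.4723,.0018,.7101],[.16,.003,-.987]),
([-33.9816,-28.2805,13.4977,110.2438,9.3238,87.9015,-21.0781],[.3114,-.0015,.4415],[.171,.012,-.985]),
([-23.491,-28.3547,7.8037,140.5905,6.9097,58.843,-19.5791],[.2583,0,.1992],[.1585,.0062,-.987]),
([-13.9769,-26.7091,-39.871,134.8328,-19.6156,63.931,17.2446],[.1264,.2352,.2114],[.0279,.0572,-.998]),
([-62.4261,5.5061,18.6523,102.1854,-1.7639,72.4221,43.0145],[.3875,.3293,.2974],[.003,.001,-1]),
([-55.5733,30.0445,17.9923,94.6252,-10.5254,57.0933,52.0605],[.5088,.4091,.1162],[0,-.002,-1]),
([-55.2621,-4.7921,32.3962,86.6639,2.5583,97.2424,1.2324],[.4343,.1114,.4995],[.002,.001,-1]),
([-20.2035,9.1482,26.1965,35.3205,-7.3376,114.3078,-.2422],[.535,-.0168,.8065],[.3749,.0143,-.927]),
([-22.4968,7.5123,37.4492,14.3902,-15.3391,114.3418,-.3794],[.4675,-.0202,.9833],[.705,.0064,-.709]),
([-5.7247,-26.239,5.2075,129.6551,3.6449,32.2654,-2.0915],[.4708,-.0502,.3708],[.6977,.0076,-.7163]),
([-35.0728,-17.4416,32.398,139.3703,42.3046,13.8964,-38.2091],[.5065,-.0603,.2427],[.7009,-.0003,-.7133]),
([-73.6504,-14.6068,70.491,136.2611,73.7241,13.0685,-67.0135],[.5627,-.0618,.2056],[.6917,-.0014,-.7222]),
([-93.5198,-28.1173,83.1713,132.7981,87.6167,27.1802,-75.0929],[.6009,-.0608,.193],[.6908,.0012,-.7231]),
([-95.3321,-28.2825,83.3377,130.4932,84.5121,28.6931,-72.172],[.6162,-.0561,.2059],[.6916,-.0022,-.7223])]
def fk(q,p,s,full=False):
    # p: h0, L1, a(elbow x), L2, b(wrist x), L3 ; plus sideways offsets
    q=np.radians(q)*s; T=np.zeros(3);R=Ro.identity(); pts=[]
    off=[(0,p[6],p[0]),(0,0,0),(p[2],0,p[1]),(p[4],0,0),(-p[2] if 0 else p[7],0,p[3]),(p[8],p[9],0),(0,0,p[5])]
    ax="zyzyzyz"
    for i in range(7):
        # rotate joint i then translate link
        R=R*Ro.from_euler(ax[i],q[i]); T=T+R.apply(off[i]); pts.append(T)
    return (T,R,pts) if full else (T,R)
if __name__=="__main__":
    import itertools
    best=[]
    for sg in itertools.product([1,-1],repeat=3):
        s=np.array([-1,1,sg[0],1,sg[1],1,sg[2]])
        def res(p):
            o=[]
            for q,x,z in D:
                T,R=fk(q,p,s); o+=list(T-x)+list(.2*(R.apply([0,0,1])-z))
            return np.array(o)
        r=least_squares(res,[.35,.4,.0,.4,0,.25,0,0,.0,0]); best.append((r.cost,sg,r.x,np.abs(res(r.x)).max()))
    best.sort(key=lambda b:b[0])
    np.set_printoptions(precision=4,suppress=True)
    for b in best[:2]: print(b)
E
python3 k.py
```

```text
(np.float64(0.0010841630702869058), (-1, -1, 1), array([ 0.2343,  0.5215,  0.0027,  0.4878, -0.002 ,  0.3104, -0.0167,
        0.006 ,  0.0115, -0.024 ]), np.float64(0.016929370486652162))
(np.float64(0.0010841630702869106), (-1, -1, -1), array([ 0.2343,  0.5215,  0.0027,  0.4878, -0.002 ,  0.3104, -0.0167,
        0.006 ,  0.0115, -0.024 ]), np.float64(0.016929370418861445))
```

```bash
cat > k2.py <<'E'
from k import *
from k import fk
np.set_printoptions(precision=1,suppress=True)
s=np.array([-1,1,-1,1,-1,1,-1]); p=np.array([.2343,.5215,.0027,.4878,-.002,.3104,-.0167,.006,.0115,-.024])
lo=np.array([-161.4,-28.3,-78.2,.5,-78,13.1,-168]);hi=np.array([161.4,127.9,83.4,140.8,258,114.3,168])
# sign check of j7
for sg in(1,-1):
    s[6]=sg; T,R=fk(D[9][0],p,s); print(sg,R.as_matrix()[:,0])
def solve(x,t,j3,q0):
    z=np.array([np.sin(t),0,-np.cos(t)])
    def f(q):
        q=np.r_[q[:2],j3,q[2:]]; T,R=fk(np.r_[q,0],p,s); return np.r_[(T-x)*10,R.apply([0,0,1])-z]
    idx=[0,1,3,4,5]
    r=least_squares(f,np.clip(q0,lo[idx]+.01,hi[idx]-.01),bounds=(lo[idx],hi[idx])); return r
for x in([.5627,-.061,.2056],[.62,-.06,.20],[.645,-.06,.18],[.652,-.06,.135]):
    for j3 in(-75,-60,-45,-30,-15,0,15,30,45,60,80):
        b=min((solve(np.array(x),np.radians(44),j3,np.array(q0)) for q0 in([-j3,10,125,0,15],[-j3,10,125,60,25],[-j3,10,125,-60,25],[-j3,-20,125,60,25])),key=lambda r:r.cost)
        if b.cost<1e-5: print(x,j3,b.x)
E
python3 k2.py
```

```text
1 [-1.   0.3 -0. ]
-1 [-0.1 -1.   0. ]
[0.62, -0.06, 0.2] -75 [ 70.9  18.3 128.6  87.5  14.9]
[0.62, -0.06, 0.2] 60 [-48.9   7.5 125.7 -63.4  13.7]
[0.62, -0.06, 0.2] 80 [-63.   15.1 126.1 -77.3  22.8]
[0.645, -0.06, 0.18] -75 [ 67.   27.9 126.9  97.9  23.2]
[0.645, -0.06, 0.18] 45 [-33.4  11.6 123.7 -75.9  14. ]
[0.652, -0.06, 0.135] -75 [ 64.6  39.  128.1 110.9  32.2]
[0.652, -0.06, 0.135] -60 [ 56.1  27.3 128.5 118.3  19.6]
```

```bash
cat >> k2.py <<'E'
print("----")
for t in(33,36,39):
  for x in([.47,-.06,.37],[.52,-.06,.28],[.56,-.06,.23],[.60,-.06,.195],[.645,-.06,.155],[.652,-.06,.135]):
    out=[]
    for j3 in range(-75,84,15):
        b=min((solve(np.array(x),np.radians(t),j3,np.array(q0)) for q0 in([-j3,10,125,0,15],[-j3,10,125,60,25],[-j3,10,125,-60,25],[-j3,-20,125,60,25],[-j3,-20,125,0,25])),key=lambda r:r.cost)
        if b.cost<1e-5: out.append((j3,np.round(b.x).astype(int).tolist()))
    print(t,x,*out)
E
python3 k2.py | sed '1,/----/d'
```

```text
33 [0.47, -0.06, 0.37] (-45, [74, -27, 116, -41, 58]) (-30, [47, -20, 117, -24, 50]) (-15, [25, -18, 118, -13, 48]) (0, [4, -19, 119, -3, 47]) (15, [-18, -21, 120, 9, 47]) (30, [-42, -27, 122, 25, 51])
33 [0.52, -0.06, 0.28] (-60, [77, -15, 120, -35, 39]) (-45, [56, -11, 121, -22, 35]) (-30, [38, -9, 122, -15, 34]) (-15, [20, -9, 122, -9, 33]) (0, [3, -9, 123, -3, 33]) (15, [-14, -10, 124, 3, 33]) (30, [-32, -13, 125, 12, 34]) (45, [-52, -18, 126, 27, 36])
33 [0.56, -0.06, 0.23] (-75, [79, 1, 121, -2, 26]) (-60, [64, 0, 121, -4, 26]) (-45, [49, 0, 121, -5, 26]) (-30, [34, -1, 122, -5, 26]) (-15, [18, -1, 122, -5, 26]) (0, [3, -1, 123, -4, 26]) (15, [-12, -2, 123, -2, 26]) (30, [-28, -3, 124, 0, 26]) (45, [-43, -4, 125, 4, 26]) (60, [-60, -7, 125, 13, 26])
33 [0.6, -0.06, 0.195] (-75, [69, 18, 121, 43, 26]) (-60, [57, 11, 121, 26, 22]) (-45, [44, 9, 120, 15, 21]) (-30, [31, 7, 120, 7, 21]) (-15, [17, 6, 120, 1, 21]) (0, [3, 5, 121, -4, 21]) (15, [-11, 5, 121, -9, 21]) (30, [-25, 5, 121, -13, 22]) (45, [-38, 6, 121, -19, 22]) (60, [-51, 8, 121, -27, 24]) (75, [-62, 13, 121, -41, 28])
3
[... 2765 characters left out ...]
, 126, -10, 18]) (0, [3, -3, 127, -7, 17]) (15, [-12, -4, 128, -3, 17]) (30, [-28, -5, 128, 3, 17]) (45, [-45, -7, 129, 13, 17]) (60, [-63, -13, 131, 35, 19])
39 [0.6, -0.06, 0.195] (-75, [71, 15, 126, 56, 16]) (-60, [59, 9, 125, 33, 13]) (15, [-11, 4, 125, -15, 13]) (30, [-25, 4, 125, -21, 13]) (45, [-39, 4, 125, -27, 14]) (60, [-52, 6, 125, -36, 16]) (75, [-63, 10, 125, -50, 19])
39 [0.645, -0.06, 0.155] (-75, [64, 32, 124, 88, 28]) (-60, [55, 22, 124, 80, 17]) (30, [-21, 13, 121, -51, 13]) (45, [-33, 15, 121, -63, 17]) (60, [-45, 19, 122, -73, 23])
39 [0.652, -0.06, 0.135] (-75, [63, 37, 125, 95, 32]) (-60, [54, 26, 125, 91, 19]) (30, [-20, 16, 121, -64, 13]) (45, [-32, 18, 121, -74, 18])
```

Call:
drive_tool(rows="0 -0.011 -0.015 0; 0 -0.022 -0.03 0; 0 -0.034 -0.045 0; 0 -0.037 -0.065 0; 0 -0.04 -0.085 0; 0 -0.043 -0.102 0; 0 -0.046 -0.119 0; 0 -0.046 -0.119 0")

```text
time: 25.65
tool_pos: [0.4991, -0.0571, 0.2595]
ee_rot: [[0.011, 0.723, 0.691], [1.0, -0.01, -0.006], [0.003, 0.691, -0.723]]
contact_force: [1.0, -1.1, -1.3]
width: 0.0307
finger_force: 62.0
```

```bash
python3 g.py 0.46 -0.02 0.36
```

```text
25.65 [ 0.4991 -0.0571  0.2595] [-53.9926 -27.8655  42.1918 138.3701  57.5441  28.6772 -52.3573] [ 0.9747 -1.0739 -1.2863] w 0.030723784395534307
[[ 0.0107  0.7228  0.6909]
 [ 0.9999 -0.0096 -0.0055]
 [ 0.0026  0.6909 -0.7229]]
yaw x_t 89.38414509142218 tilt x,y deg [ 0.1508 43.7047] tilt 43.70511871790648
tool delta [ 0.0369  0.0408 -0.0998]
```

Reached cleanly. Back up to (0.46, -0.02, 0.36), then pull inward to cut the tilt.

Call:
drive_tool(rows="0.009 0.01 -0.025 0; 0.018 0.02 -0.05 0; 0.027 0.03 -0.075 0; 0.037 0.04 -0.1 0; 0.037 0.04 -0.1 0")

```text
time: 26.15
tool_pos: [0.4609, -0.0195, 0.3622]
ee_rot: [[0.011, 0.72, 0.694], [1.0, -0.01, -0.005], [0.003, 0.694, -0.72]]
contact_force: [0.3, -0.5, -2.7]
width: 0.0308
finger_force: 62.0
```

```bash
python3 g.py 0.42 -0.02 0.29
```

```text
26.15 [ 0.4609 -0.0195  0.3622] [-16.9759 -28.2478   6.5289 131.4166  18.4395  34.4144 -21.9174] [ 0.3462 -0.4789 -2.6882] w 0.030799090247595216
[[ 0.0106  0.7204  0.6935]
 [ 0.9999 -0.0096 -0.0054]
 [ 0.0028  0.6935 -0.7204]]
yaw x_t 89.39061479776065 tilt x,y deg [ 0.1592 43.9092] tilt 43.909686347951386
tool delta [-0.0011 -0.0796  0.0237]
```

Call:
drive_tool(rows="0 -0.03 0.01 0; 0 -0.06 0.02 0; 0 -0.08 0.024 0; 0 -0.08 0.024 0")

```text
time: 26.55
tool_pos: [0.4247, -0.021, 0.2882]
ee_rot: [[0.013, 0.727, 0.686], [1.0, -0.012, -0.006], [0.004, 0.686, -0.727]]
contact_force: [1.0, -0.3, -1.7]
width: 0.0309
finger_force: 62.3
```

Call:
drive_tool(rows="0 -0.04 0 0; 0 -0.04 0 0")

```text
time: 26.75
tool_pos: [0.4185, -0.0233, 0.2789]
ee_rot: [[0.011, 0.747, 0.665], [1.0, -0.012, -0.003], [0.006, 0.665, -0.747]]
contact_force: [-0.2, -0.5, -1.6]
width: 0.0304
finger_force: 62.3
```

Call:
drive_tool(rows="0 -0.04 0 0; 0 -0.04 0 0")

```text
time: 26.95
tool_pos: [0.412, -0.0236, 0.2725]
ee_rot: [[0.004, 0.764, 0.645], [1.0, -0.008, 0.003], [0.008, 0.645, -0.764]]
contact_force: [0.0, 0.2, -1.2]
width: 0.0311
finger_force: 62.3
```

```bash
python3 g.py 0.42 -0.02 0.29
```

```text
26.95 [ 0.412  -0.0236  0.2725] [ 24.7389 -28.267  -19.3496 140.8081 -26.3343  27.8158  23.0715] [ 0.0072  0.1932 -1.1984] w 0.03105651132055051
[[ 0.0038  0.7641  0.6451]
 [ 1.     -0.0079  0.0034]
 [ 0.0077  0.6451 -0.7641]]
yaw x_t 89.78205357264957 tilt x,y deg [ 0.4419 40.1724] tilt 40.17582584151497
tool delta [ 0.0037  0.0174 -0.0082]
```

Works about 1.8° per call; three more, aiming at ~35°.

Call:
drive_tool(rows="0 -0.04 0 0; 0 -0.04 0 0")

```text
time: 27.15
tool_pos: [0.4046, -0.0262, 0.2669]
ee_rot: [[0.001, 0.781, 0.625], [1.0, -0.007, 0.007], [0.01, 0.625, -0.781]]
contact_force: [0.0, 0.3, -2.1]
width: 0.0311
finger_force: 62.3
```

Call:
drive_tool(rows="0 -0.04 0 0; 0 -0.04 0 0")

```text
time: 27.35
tool_pos: [0.3966, -0.0302, 0.2617]
ee_rot: [[-0.001, 0.797, 0.604], [1.0, -0.007, 0.011], [0.013, 0.604, -0.797]]
contact_force: [0.5, -0.2, -2.2]
width: 0.0304
finger_force: 62.3
```

Call:
drive_tool(rows="0 -0.04 0 0; 0 -0.04 0 0")

```text
time: 27.55
tool_pos: [0.3878, -0.035, 0.2568]
ee_rot: [[-0.002, 0.813, 0.582], [1.0, -0.007, 0.015], [0.016, 0.582, -0.813]]
contact_force: [0.4, -0.2, -1.7]
width: 0.0306
finger_force: 62.3
```

```bash
python3 g.py 0.46 -0.06 0.30
```

```text
27.55 [ 0.3878 -0.035   0.2568] [ 27.7664 -28.2852 -18.3559 140.7913 -27.0629  33.3258  27.0158] [ 0.3759 -0.2471 -1.6855] w 0.030589166776640392
[[-0.0024  0.8128  0.5825]
 [ 0.9999 -0.0074  0.0145]
 [ 0.0161  0.5824 -0.8127]]
yaw x_t 90.13799348144975 tilt x,y deg [ 0.9239 35.6222] tilt 35.63791978492452
tool delta [-0.0244  0.084   0.0066]
```

Call:
drive_tool(rows="-0.008 0.03 0.007 0; -0.016 0.06 0.014 -0.3; -0.024 0.086 0.021 -0.6; -0.024 0.095 0.045 -0.6; -0.024 0.105 0.07 -0.6; -0.024 0.115 0.097 -0.6; -0.024 0.124 0.122 -0.6; -0.024 0.124 0.122 -0.6")

```text
time: 28.35
tool_pos: [0.5613, -0.0568, 0.2277]
ee_rot: [[-0.013, 0.814, 0.581], [1.0, 0.003, 0.018], [0.013, 0.581, -0.814]]
contact_force: [0.6, -0.6, -3.0]
width: 0.0307
finger_force: 62.1
```

```bash
python3 g.py 0.60 -0.06 0.198; python3 g.py 0.645 -0.06 0.165|tail -1
```

```text
28.35 [ 0.5613 -0.0568  0.2277] [ 33.8199  -1.73   -29.8726 126.982  -12.1507  19.4813  14.3647] [ 0.6313 -0.6435 -3.0207] w 0.03070176692566539
[[-0.0127  0.8138  0.5811]
 [ 0.9998  0.0029  0.0179]
 [ 0.0129  0.5812 -0.8137]]
yaw x_t 90.730272728043 tilt x,y deg [ 0.7386 35.5347] tilt 35.54473270058296
tool delta [-0.0041  0.0142  0.0466]
tool delta [-0.0051  0.0317  0.0996]
```

Call:
drive_tool(rows="-0.001 0.005 0.016 0; -0.002 0.01 0.032 0; -0.004 0.014 0.047 0; -0.004 0.019 0.065 0; -0.005 0.025 0.083 0; -0.005 0.032 0.1 0; -0.005 0.032 0.1 0")

```text
time: 29.05
tool_pos: [0.6449, -0.0611, 0.1662]
ee_rot: [[-0.012, 0.813, 0.582], [1.0, 0.003, 0.016], [0.011, 0.582, -0.813]]
contact_force: [0.3, -0.2, -2.2]
width: 0.0309
finger_force: 62.2
```

```bash
python3 g.py 0.652 -0.06 0.135
```

```text
29.05 [ 0.6449 -0.0611  0.1662] [ 34.9055  13.949  -35.7924 121.0649  26.16    13.0278 -20.7125] [ 0.2545 -0.1503 -2.1655] w 0.0308882627074619
[[-0.0121  0.813   0.5822]
 [ 0.9999  0.0033  0.0162]
 [ 0.0112  0.5823 -0.8129]]
yaw x_t 90.69462957179438 tilt x,y deg [ 0.6411 35.6141] tilt 35.62166084760152
tool delta [ 0.0006 -0.0124  0.0295]
```

```bash
python3 - <<'E'
from h import *
np.set_printoptions(precision=3,suppress=True)
X=np.load("sideX.npy").reshape(-1,3)
for name,lo,hi in(("L",.02,.055),("R",-.165,-.125)):
    m=(X[:,1]>lo)&(X[:,1]<hi)&(X[:,2]>.1)&(X[:,2]<.17)&(X[:,0]>.595)&(X[:,0]<.80)
    P=X[m]; print(name,len(P),np.median(P[:,1]))
    for a in np.arange(.595,.8,.01):
        k=(P[:,0]>=a)&(P[:,0]<a+.01)
        if k.sum(): print("%.3f n%d max %.3f min %.3f"%(a,k.sum(),P[k,2].max(),P[k,2].min()),end="; ")
    print()
t={}
for n in("side","top"):
    im,D=manip.capture(n); cv2.imwrite(f"pics/{n}6.png",im)
    for l in("skewer_mid","skewer_tip","skewer_ring","front_notches","rail_height"):
        r=manip.tip_of(l,n)
        if r: t[l,n]=r[0]["xy"]; print(n,l,r[0]["xy"],round(r[0]["p"],2),by_depth(n,r[0]["xy"],D))
for l in("skewer_mid","skewer_tip","skewer_ring","front_notches","rail_height"):
    if (l,"side") in t and (l,"top") in t: print(l,*tri(t[l,"side"],t[l,"top"]))
E
```

```text
L 221 0.03862697986820285
0.605 n14 max 0.155 min 0.127; 0.615 n16 max 0.151 min 0.126; 0.625 n11 max 0.152 min 0.126; 0.635 n11 max 0.151 min 0.123; 0.645 n10 max 0.151 min 0.126; 0.655 n13 max 0.155 min 0.127; 0.665 n15 max 0.157 min 0.129; 0.675 n8 max 0.154 min 0.123; 0.685 n12 max 0.153 min 0.124; 0.695 n11 max 0.155 min 0.121; 0.705 n10 max 0.150 min 0.125; 0.715 n11 max 0.156 min 0.128; 0.725 n12 max 0.154 min 0.130; 0.735 n10 max 0.152 min 0.122; 0.745 n10 max 0.153 min 0.122; 0.755 n14 max 0.151 min 0.129; 0.765 n9 max 0.154 min 0.120; 0.775 n11 max 0.153 min 0.124; 0.785 n6 max 0.145 min 0.124; 0.795 n7 max 0.152 min 0.125; 
R 104 -0.14166834386547933
0.605 n26 max 0.153 min 0.126; 0.615 n19 max 0.156 min 0.125; 0.625 n12 max 0.159 min 0.133; 0.635 n9 max 0.143 min 0.127; 0.645 n7 max 0.153 min 0.127; 0.655 n12 max 0.151 min 0.132; 0.665 n11 max 0.156 min 0.128; 0.675 n7 max 0.154 min 0.142; 0.685 n1 max 0.149 min 0.149; 
side skewer_mid [369.0, 192.5] 0.58 [ 0.636 -0.068  0.192]
side skewer_tip [393.6, 206.0] 0.83 [ 0.417 -0.248  0.368]
side skewer_ring [447.0, 294.5] 0.69 [ 0.51  -0.412  0.025]
side front_notches [362.8, 218.8] 0.85 [ 0.643 -0.047  0.063]
side rail_height [358.9, 213.4] 0.59 [ 0.664 -0.02   0.06 ]
top skewer_ring [348.9, 168.7] 0.41 [ 0.569 -0.051  0.326]
top front_notches [342.5, 157.3] 0.66 [ 0.598 -0.03   0.372]
top rail_height [346.3, 170.8] 0.83 [ 0.562 -0.043  0.324]
skewer_ring [ 0.71  -0.222 -0.268] 0.29039959144402905
front_notches [ 0.657 -0.042  0.05 ] 0.002498455245453467
rail_height [ 0.593 -0.054  0.127] 0.004250454232467796
```

Call:
drive_tool(rows="0 0.0035 0.0025 0; 0 0.0065 0.0047 0; 0 0.0035 0.009 0; 0 0.0005 0.013 0; 0 -0.001 0.015 0; 0 -0.001 0.015 0")

```text
time: 30.25
tool_pos: [0.6518, -0.0617, 0.1534]
ee_rot: [[-0.011, 0.813, 0.582], [1.0, 0.002, 0.015], [0.011, 0.582, -0.813]]
contact_force: [0.3, -0.4, -1.7]
width: 0.0307
finger_force: 62.2
```

```bash
python3 g.py 0.653 -0.06 0.15
```

```text
30.25 [ 0.6518 -0.0617  0.1534] [ 38.1876  16.712  -40.187  120.7205  39.0121  13.2396 -32.4939] [ 0.312  -0.4222 -1.6745] w 0.03071210471173063
[[-0.0107  0.8135  0.5815]
 [ 0.9999  0.0025  0.0149]
 [ 0.0106  0.5816 -0.8134]]
yaw x_t 90.610828576765 tilt x,y deg [ 0.6098 35.5634] tilt 35.57022635649687
tool delta [ 0.0017 -0.001   0.0034]
```

Call:
drive_tool(rows="0 -0.0012 0.0016 0; 0 -0.0023 0.0033 0; 0 -0.0023 0.0033 0")

```text
time: 30.55
tool_pos: [0.6519, -0.0617, 0.1497]
ee_rot: [[-0.011, 0.813, 0.582], [1.0, 0.003, 0.014], [0.01, 0.582, -0.813]]
contact_force: [0.3, 0.6, -2.2]
width: 0.031
finger_force: 62.2
```

Call:
drive_tool(rows="0 -0.0012 0.0016 0; 0 -0.0018 0.0025 0; 0 -0.0018 0.0025 0")

```text
time: 30.85
tool_pos: [0.6517, -0.0617, 0.1466]
ee_rot: [[-0.011, 0.813, 0.582], [1.0, 0.003, 0.014], [0.01, 0.582, -0.813]]
contact_force: [0.7, -0.1, -1.9]
width: 0.0312
finger_force: 62.2
```

Call:
drive_tool(rows="0 -0.0012 0.0016 0; 0 -0.0012 0.0016 0")

```text
time: 31.05
tool_pos: [0.6516, -0.0616, 0.1445]
ee_rot: [[-0.011, 0.813, 0.582], [1.0, 0.003, 0.014], [0.01, 0.582, -0.813]]
contact_force: [-0.6, -0.2, -2.5]
width: 0.0309
finger_force: 62.2
```

Call:
drive_tool(rows="0 -0.0012 0.0016 0; 0 -0.0012 0.0016 0")

```text
time: 31.25
tool_pos: [0.6515, -0.0616, 0.1425]
ee_rot: [[-0.011, 0.813, 0.582], [1.0, 0.003, 0.014], [0.01, 0.582, -0.813]]
contact_force: [0.0, -0.5, -1.4]
width: 0.0308
finger_force: 62.2
```

Call:
drive_tool(rows="0 -0.0012 0.0016 0; 0 -0.0012 0.0016 0")

```text
time: 31.45
tool_pos: [0.6515, -0.0616, 0.1405]
ee_rot: [[-0.011, 0.813, 0.582], [1.0, 0.003, 0.014], [0.01, 0.582, -0.813]]
contact_force: [0.7, 0.5, -1.0]
width: 0.0313
finger_force: 62.2
```

Call:
drive_tool(rows="0 -0.0009 0.0012 0; 0 -0.0009 0.0012 0")

```text
time: 31.65
tool_pos: [0.6515, -0.0616, 0.1391]
ee_rot: [[-0.011, 0.813, 0.582], [1.0, 0.003, 0.014], [0.01, 0.582, -0.813]]
contact_force: [0.6, 0.4, -1.7]
width: 0.0308
finger_force: 62.2
```

Call:
drive_tool(rows="0 -0.0009 0.0012 0; 0 -0.0009 0.0012 0")

```text
time: 31.85
tool_pos: [0.6519, -0.0615, 0.138]
ee_rot: [[-0.011, 0.813, 0.583], [1.0, 0.003, 0.014], [0.01, 0.583, -0.813]]
contact_force: [-0.3, 1.1, -0.8]
width: 0.0306
finger_force: 62.4
```

```bash
python3 g.py
```

```text
31.85 [ 0.6519 -0.0615  0.138 ] [ 40.5214  19.0229 -43.3673 121.4033  52.116   13.2026 -44.5825] [-0.3164  1.0742 -0.7707] w 0.030563750322681795
[[-0.0109  0.8127  0.5825]
 [ 0.9999  0.0031  0.0143]
 [ 0.0098  0.5826 -0.8127]]
yaw x_t 90.62256194133408 tilt x,y deg [ 0.5628 35.6357] tilt 35.64151469126939
```

Call:
drive_tool(rows="0 -0.0006 0.0008 0; 0 -0.0006 0.0008 0")

```text
time: 32.05
tool_pos: [0.6521, -0.0615, 0.1375]
ee_rot: [[-0.011, 0.812, 0.583], [1.0, 0.004, 0.014], [0.009, 0.583, -0.812]]
contact_force: [-1.7, 0.2, 3.2]
width: 0.0309
finger_force: 62.8
```

Call:
drive_tool(rows="0 -0.0006 0.0008 0; 0 -0.0006 0.0008 0")

```text
time: 32.25
tool_pos: [0.6524, -0.0615, 0.137]
ee_rot: [[-0.011, 0.812, 0.584], [1.0, 0.004, 0.014], [0.009, 0.584, -0.812]]
contact_force: [-4.2, 0.1, 5.4]
width: 0.0304
finger_force: 63.6
```

Call:
drive_tool(rows="0 0.0008 -0.0011 0; 0 0.0016 -0.0022 0; 0 0.0016 -0.0022 0")

```text
time: 32.55
tool_pos: [0.6513, -0.0616, 0.1382]
ee_rot: [[-0.01, 0.813, 0.582], [1.0, 0.002, 0.014], [0.01, 0.582, -0.813]]
contact_force: [0.2, -0.2, -0.9]
width: 0.0311
finger_force: 62.3
```

Call:
drive_tool(rows="0 -0.0016 -0.0012 0; 0 -0.0032 -0.0023 0; 0 -0.0032 -0.0023 0")

```text
time: 32.85
tool_pos: [0.6479, -0.0616, 0.1387]
ee_rot: [[-0.01, 0.813, 0.583], [1.0, 0.002, 0.015], [0.011, 0.583, -0.813]]
contact_force: [4.5, 0.9, -4.1]
width: 0.0307
finger_force: 61.7
```

Call:
drive_tool(rows="0 -0.0016 -0.0012 0; 0 -0.0032 -0.0023 0; 0 -0.0032 -0.0023 0")

```text
time: 33.15
tool_pos: [0.6458, -0.0618, 0.1402]
ee_rot: [[-0.01, 0.811, 0.585], [1.0, 0.001, 0.015], [0.012, 0.585, -0.811]]
contact_force: [8.7, 0.6, -3.9]
width: 0.031
finger_force: 61.7
```

Call:
drive_tool(rows="0 0.0032 0.0023 0; 0 0.0065 0.0047 0; 0 0.0065 0.0047 0")

```text
time: 33.45
tool_pos: [0.6517, -0.0614, 0.1381]
ee_rot: [[-0.011, 0.813, 0.581], [1.0, 0.003, 0.015], [0.01, 0.582, -0.813]]
contact_force: [0.0, 0.1, -2.0]
width: 0.0308
finger_force: 62.7
```

Call:
drive_tool(rows="0 -0.0004 0.0005 0; 0 -0.0008 0.0011 0; 0 -0.0008 0.0011 0")

```text
time: 33.75
tool_pos: [0.6517, -0.0614, 0.1373]
ee_rot: [[-0.011, 0.813, 0.582], [1.0, 0.003, 0.014], [0.01, 0.582, -0.813]]
contact_force: [-0.2, 0.6, 0.5]
width: 0.0311
finger_force: 63.1
```

Call:
drive_tool(rows="0 -0.0003 0.0004 0; 0 -0.0003 0.0004 0; 0 -0.0003 0.0004 0; 0 -0.0003 0.0004 0; 0 -0.0003 0.0004 0", gripper=0.1)

```text
time: 34.25
tool_pos: [0.6518, -0.0616, 0.1367]
ee_rot: [[-0.011, 0.813, 0.582], [1.0, 0.003, 0.014], [0.01, 0.582, -0.813]]
contact_force: [0.4, 0.2, -0.1]
width: 0.0472
finger_force: 0.0
```

Call:
drive_tool(rows="0 0 0 0; 0 0 -0.006 0; 0 0 -0.012 0; 0 0 -0.02 0; 0 0 -0.03 0; 0 0 -0.04 0; 0 0 -0.05 0; 0 0 -0.06 0")

```text
time: 35.05
tool_pos: [0.6163, -0.0624, 0.1861]
ee_rot: [[-0.011, 0.813, 0.582], [1.0, 0.003, 0.014], [0.009, 0.582, -0.813]]
contact_force: [0.1, -0.8, -0.6]
width: 0.047
finger_force: 0.0
```

```bash
python3 g.py; python3 - <<'E'
from h import *
np.set_printoptions(precision=3,suppress=True)
t={}
for n in("side","top"):
    im,D=manip.capture(n); cv2.imwrite(f"pics/{n}7.png",im)
    for l in("skewer_mid","skewer_tip","skewer_ring"):
        r=manip.tip_of(l,n)
        if r: t[l,n]=r[0]["xy"]; print(n,l,r[0]["xy"],round(r[0]["p"],2),by_depth(n,r[0]["xy"],D),at_z(n,r[0]["xy"],.144))
E
```

```text
35.05 [ 0.6163 -0.0624  0.1861] [ 60.6659  14.3896 -63.6656 122.9501  38.2968  17.8472 -30.9944] [ 0.0508 -0.84   -0.6469] w 0.04695391908550458
[[-0.0108  0.813   0.5822]
 [ 0.9999  0.0033  0.0139]
 [ 0.0094  0.5823 -0.8129]]
yaw x_t 90.61783392361176 tilt x,y deg [ 0.5393 35.6108] tilt 35.616112669864684
side skewer_mid [366.7, 202.6] 0.79 [ 0.63  -0.065  0.152] [ 0.639 -0.06   0.144]
side skewer_tip [392.1, 213.0] 0.65 [ 0.721 -0.121  0.066] [ 0.635 -0.156  0.144]
side skewer_ring [342.4, 190.0] 0.72 [0.657 0.045 0.142] [0.655 0.043 0.144]
```

Call:
drive_tool(rows="0 -0.007 -0.022 0; 0 -0.014 -0.045 0; 0 -0.021 -0.067 0; 0 -0.024 -0.1 0; 0 -0.027 -0.135 0; 0 -0.03 -0.17 0; 0 -0.033 -0.205 0; 0 -0.034 -0.238 0", gripper=-1)

```text
time: 36.25
tool_pos: [0.4721, -0.0684, 0.3198]
ee_rot: [[-0.012, 0.813, 0.583], [1.0, 0.002, 0.018], [0.013, 0.583, -0.813]]
contact_force: [0.6, -1.2, -1.4]
width: -0.0001
finger_force: 0.0
```

```bash
python3 g.py; python3 - <<'E'
from h import *
np.set_printoptions(precision=3,suppress=True)
for n in("side","top"):
    im,D=manip.capture(n); cv2.imwrite(f"pics/{n}8.png",im)
    for l in("skewer_mid","skewer_tip","skewer_ring","door_handle","door_hinge","egg_bowl","salt","bowl"):
        r=manip.tip_of(l,n)
        if r: print(n,l,r[0]["xy"],round(r[0]["p"],2),by_depth(n,r[0]["xy"],D),at_z(n,r[0]["xy"],.144))
a=cv2.imread("pics/side8.png")[90:330,300:480]; b=cv2.imread("pics/top8.png")[60:300,290:470]
cv2.imwrite("pics/c9.png",cv2.resize(cv2.hconcat([a,b]),None,fx=2.2,fy=2.2,interpolation=cv2.INTER_CUBIC))
E
```

```text
36.25 [ 0.4721 -0.0684  0.3198] [ 65.7099 -23.9583 -42.1277 127.0563 -43.8456  44.2803  46.8842] [ 0.6012 -1.2399 -1.4429] w -8.647329910158189e-05
[[-0.0121  0.8126  0.5827]
 [ 0.9998  0.0021  0.0178]
 [ 0.0132  0.5828 -0.8125]]
yaw x_t 90.6923609886234 tilt x,y deg [ 0.7571 35.6474] tilt 35.65791160761652
side skewer_mid [366.0, 199.9] 0.89 [ 0.636 -0.058  0.157] [ 0.65  -0.051  0.144]
side skewer_tip [371.9, 200.1] 0.67 [ 0.643 -0.077  0.159] [ 0.66  -0.069  0.144]
side skewer_ring [341.0, 191.8] 0.65 [0.641 0.041 0.147] [0.644 0.042 0.144]
side door_handle [399.6, 291.5] 0.75 [ 0.301 -0.337  0.199] [ 0.346 -0.321  0.144]
side door_hinge [399.0, 211.2] 0.8 [ 0.404 -0.269  0.368] [ 0.655 -0.171  0.144]
side egg_bowl [263.3, 260.0] 0.91 [0.319 0.139 0.041] [0.244 0.071 0.144]
side salt [447.8, 294.1] 0.74 [ 0.513 -0.414  0.025] [ 0.407 -0.436  0.144]
side bowl [466.4, 323.6] 0.78 [ 0.452 -0.498  0.007] [ 0.339 -0.514  0.144]
top skewer_mid [433.9, 187.6] 0.66 [ 0.527 -0.393  0.067] [ 0.52  -0.372  0.144]
top skewer_ring [434.0, 184.3] 0.16 [ 0.541 -0.396  0.06 ] [ 0.532 -0.373  0.144]
top door_handle [431.7, 249.6] 0.97 [ 0.308 -0.295  0.368] [ 0.294 -0.354  0.144]
top door_hinge [392.6, 170.2] 0.76 [ 0.564 -0.196  0.302] [ 0.588 -0.223  0.144]
top egg_bowl [290.6, 236.9] 0.94 [0.348 0.166 0.071] [0.349 0.158 0.144]
top salt [433.4, 183.7] 0.65 [ 0.545 -0.397  0.05 ] [ 0.534 -0.371  0.144]
top bowl [455.7, 202.5] 0.69 [ 0.471 -0.495  0.006] [ 0.463 -0.449  0.144]
```

View pics/c9.png

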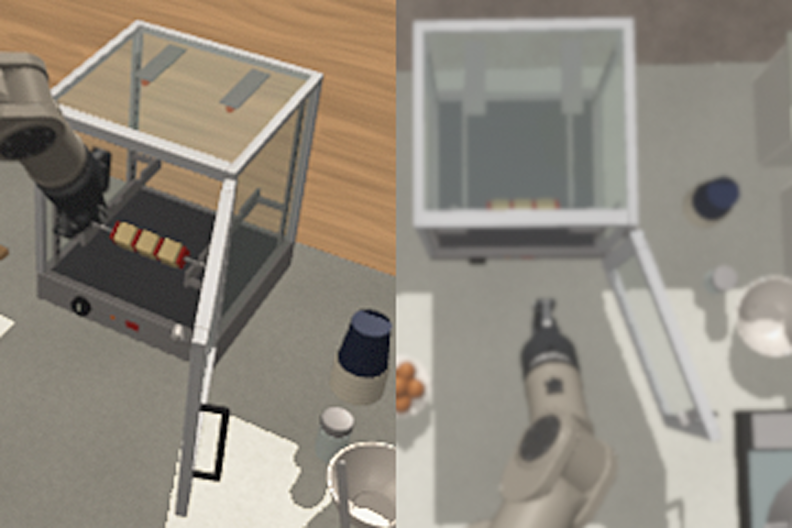

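The skewer lies across both rails just inside the front, with its food at (150,243) in the side crop and (522,205) in the top crop. Next I cross over the door to its outer side.

Call:
drive_tool(rows="0 0.025 -0.035 0; 0 0.055 -0.075 0; 0 0.08 -0.112 0; -0.03 0.075 -0.117 0; -0.06 0.068 -0.122 0; -0.095 0.062 -0.128 0; -0.13 0.055 -0.134 0; -0.165 0.048 -0.14 0")

```text
time: 37.95
tool_pos: [0.4329, -0.2378, 0.4596]
ee_rot: [[-0.01, 0.813, 0.582], [1.0, 0.003, 0.014], [0.01, 0.582, -0.813]]
contact_force: [0.2, -0.0, 0.3]
width: -0.0003
finger_force: 0.0
```

```bash
python3 g.py 0.40 -0.37 0.46
```

```text
37.95 [ 0.4329 -0.2378  0.4596] [ 67.9467 -15.846  -21.8417 108.155  -34.8107  64.3676  55.1748] [ 0.1651 -0.0122  0.2729] w -0.00031109543213819426
[[-0.0105  0.8129  0.5822]
 [ 0.9999  0.0029  0.0139]
 [ 0.0096  0.5823 -0.8129]]
yaw x_t 90.59924721419601 tilt x,y deg [ 0.5489 35.615 ] tilt 35.620594482029304
tool delta [-0.1319 -0.0269 -0.0214]
```

Call:
drive_tool(rows="-0.033 -0.007 -0.005 0; -0.066 -0.014 -0.01 0; -0.1 -0.021 -0.016 0; -0.132 -0.027 -0.021 0; -0.132 -0.05 0.01 0; -0.132 -0.075 0.045 0; -0.132 -0.1 0.08 0; -0.132 -0.117 0.105 0")

```text
time: 38.75
tool_pos: [0.3997, -0.3664, 0.3014]
ee_rot: [[-0.01, 0.814, 0.58], [1.0, 0.001, 0.016], [0.013, 0.58, -0.814]]
contact_force: [-0.0, 0.2, 0.1]
width: 0.0001
finger_force: 0.0
```

```bash
python3 g.py 0.397 -0.30 0.305
```

```text
38.75 [ 0.3997 -0.3664  0.3014] [ 70.5722  -0.7425 -14.8887 115.8566 -39.1858  50.9971  77.5569] [-0.0406  0.1869  0.0866] w 5.687793391322947e-05
[[-0.0101  0.8144  0.5802]
 [ 0.9999  0.0009  0.016 ]
 [ 0.0125  0.5803 -0.8143]]
yaw x_t 90.57615624438999 tilt x,y deg [ 0.7183 35.4742] tilt 35.48370284875407
tool delta [ 0.0665 -0.     -0.0034]
```

Call:
drive_tool(rows="0.02 0 -0.002 0; 0.04 -0.001 -0.003 0; 0.058 -0.003 -0.004 0; 0.075 -0.004 -0.005 0; 0.09 -0.008 -0.008 0; 0.106 -0.012 -0.011 0; 0.122 -0.016 -0.013 0; 0.138 -0.019 -0.015 0")

```text
time: 39.55
tool_pos: [0.375, -0.2296, 0.3075]
ee_rot: [[-0.009, 0.813, 0.583], [1.0, 0.002, 0.013], [0.009, 0.583, -0.813]]
contact_force: [0.7, -1.9, 0.2]
width: -0.0001
finger_force: 0.0
```

```bash
python3 g.py 0.408 -0.093 0.305; cat > d.py <<'E'
from h import *
np.set_printoptions(precision=3,suppress=True)
n="top"; im,D=manip.capture(n)
f,cx,cy,P,R=cam(n); v,u=np.mgrid[0:400,0:640]
X=P+(np.stack([(u-cx)/f,(v-cy)/f,np.ones_like(u)],-1)*D[...,None])@R.T
# door top rail: z .35-.38 in front of warmer
m=(D>0)&(X[...,2]>.34)&(X[...,2]<.385)
x,y=X[...,0][m],X[...,1][m]; r=np.hypot(x-.577,y+.203); a=np.degrees(np.arctan2(.577-x,y+.203))
k=(r>.05)&(r<.32)&(a>3)&(a<125); h,e=np.histogram(a[k],np.arange(0,130,4)); print(list(zip(e.astype(int),h)))
r=manip.tip_of("door_handle",n); 
if r: print(r[0]["xy"],r[0]["p"],at_z(n,r[0]["xy"],.25))
E
python3 d.py
```

```text
39.55 [ 0.375  -0.2296  0.3075] [ 67.8241 -16.906  -18.3112 127.9981 -42.4978  51.4613  71.9405] [ 0.6637 -1.911   0.1935] w -0.00012035230359361523
[[-0.0093  0.8126  0.5827]
 [ 0.9999  0.0024  0.0125]
 [ 0.0088  0.5828 -0.8126]]
yaw x_t 90.53233527781035 tilt x,y deg [ 0.503 35.648] tilt 35.65268725740181
tool delta [0.1363 0.0257 0.023 ]
[(np.int64(0), np.int64(0)), (np.int64(4), np.int64(0)), (np.int64(8), np.int64(0)), (np.int64(12), np.int64(0)), (np.int64(16), np.int64(0)), (np.int64(20), np.int64(0)), (np.int64(24), np.int64(0)), (np.int64(28), np.int64(0)), (np.int64(32), np.int64(0)), (np.int64(36), np.int64(0)), (np.int64(40), np.int64(0)), (np.int64(44), np.int64(0)), (np.int64(48), np.int64(0)), (np.int64(52), np.int64(0)), (np.int64(56), np.int64(0)), (np.int64(60), np.int64(0)), (np.int64(64), np.int64(0)), (np.int64(68), np.int64(0)), (np.int64(72), np.int64(0)), (np.int64(76), np.int64(0)), (np.int64(80), np.int64(20)), (np.int64(84), np.int64(132)), (np.int64(88), np.int64(339)), (np.int64(92), np.int64(106)), (np.int64(96), np.int64(9)), (np.int64(100), np.int64(1)), (np.int64(104), np.int64(0)), (np.int64(108), np.int64(0)), (np.int64(112), np.int64(0)), (np.int64(116), np.int64(0)), (np.int64(120), np.int64(0)), (np.int64(124), np.int64(0))]
[405.6, 256.2] 0.72 [ 0.28  -0.238  0.25 ]
```

Call:
drive_tool(rows="0.018 0 0 0; 0.036 0 0 0; 0.054 0.002 0.001 0; 0.072 0.004 0.003 0; 0.089 0.009 0.006 0; 0.106 0.014 0.01 0; 0.122 0.02 0.014 0; 0.136 0.027 0.019 0")

```text
time: 40.45
tool_pos: [0.4071, -0.0938, 0.3092]
ee_rot: [[-0.009, 0.813, 0.583], [1.0, 0.002, 0.012], [0.009, 0.583, -0.813]]
contact_force: [-1.5, -2.1, -0.1]
width: 0.0001
finger_force: 0.0
```

```bash
python3 g.py 0.455 -0.042 0.305; python3 d.py | tr ')' '\n' | grep -v "(0$" | sed 's/np.int64//g;s/[(,]//g' | awk '$2>5'
```

```text
40.45 [ 0.4071 -0.0938  0.3092] [ 59.1073 -27.7724 -28.7993 132.5545 -43.1497  47.3565  53.0098] [-1.4711 -2.1147 -0.0578] w 0.00012149075178723598
[[-0.0087  0.8126  0.5828]
 [ 0.9999  0.002   0.0122]
 [ 0.0088  0.5829 -0.8125]]
yaw x_t 90.49978864682039 tilt x,y deg [ 0.5023 35.6535] tilt 35.658191093876766
tool delta [0.0514 0.0366 0.032 ]
```

Call:
drive_tool(rows="0.017 0.007 0.005 0; 0.034 0.015 0.01 0; 0.052 0.023 0.016 0; 0.069 0.031 0.022 0; 0.089 0.041 0.03 0; 0.108 0.052 0.038 0; 0.12 0.064 0.046 0; 0.131 0.076 0.055 0")

```text
time: 41.35
tool_pos: [0.4997, 0.0381, 0.3098]
ee_rot: [[-0.01, 0.813, 0.582], [1.0, 0.002, 0.014], [0.01, 0.582, -0.813]]
contact_force: [-0.7, -1.3, 0.7]
width: -0.0004
finger_force: 0.7
```

```bash
python3 g.py 0.53 0.04 0.305; sed -i 's/h,e=.*/print("theta",np.median(a[k]),k.sum())/' d.py; python3 d.py
```

```text
41.35 [0.4997 0.0381 0.3098] [ 58.3937 -25.1744 -52.7268 126.135  -37.0595  37.6873  25.7904] [-0.6926 -1.2846  0.6662] w -0.00036673834383058843
[[-0.0099  0.8132  0.582 ]
 [ 0.9999  0.0025  0.0136]
 [ 0.0096  0.582  -0.8131]]
yaw x_t 90.56998414920758 tilt x,y deg [ 0.5519 35.5946] tilt 35.60025800195459
tool delta [0.0016 0.0219 0.0215]
theta 16.78616785809705 537
[310.7, 205.5] 0.92 [0.457 0.078 0.25 ]
```

Call:
drive_tool(rows="0.001 0.005 0.0035 0; 0.002 0.01 0.007 0; 0.003 0.015 0.0105 0; 0.004 0.02 0.014 0; 0.005 0.0245 0.0175 0; 0.005 0.028 0.02 0; 0.005 0.031 0.022 0")

```text
time: 42.15
tool_pos: [0.5374, 0.0447, 0.3098]
ee_rot: [[-0.011, 0.813, 0.582], [1.0, 0.003, 0.015], [0.01, 0.582, -0.813]]
contact_force: [-1.5, 1.0, -0.6]
width: 0.0001
finger_force: 0.5
```

Call:
drive_tool(rows="0 0.003 0.002 0; 0 0.006 0.004 0; 0 0.009 0.006 0")

```text
time: 42.45
tool_pos: [0.5481, 0.0446, 0.3102]
ee_rot: [[-0.011, 0.813, 0.582], [1.0, 0.003, 0.015], [0.01, 0.582, -0.813]]
contact_force: [-1.2, 1.0, -0.4]
width: -0.0003
finger_force: 0.5
```

```bash
python3 g.py 0.55 0.045 0.305;  python3 d.py
```

```text
42.45 [0.5481 0.0446 0.3102] [ 66.7013 -19.9114 -63.5997 121.4367 -32.4962  34.6709  20.8099] [-1.1664  0.9705 -0.4359] w -0.0002845047495965486
[[-0.011   0.8131  0.582 ]
 [ 0.9999  0.0031  0.0145]
 [ 0.01    0.5821 -0.8131]]
yaw x_t 90.62989565662109 tilt x,y deg [ 0.5718 35.5979] tilt 35.60391983103743
tool delta [ 0.0003 -0.0015  0.0053]
theta 6.286935137761684 510
[307.6, 190.4] 0.59 [0.509 0.087 0.25 ]
```

Call:
drive_tool(rows="0 0.002 0.0014 0; 0 0.004 0.0028 0; 0 0.006 0.0042 0; 0 0.008 0.0056 0")

```text
time: 42.95
tool_pos: [0.5575, 0.0445, 0.3103]
ee_rot: [[-0.011, 0.814, 0.581], [1.0, 0.003, 0.014], [0.01, 0.581, -0.814]]
contact_force: [-5.0, 0.3, 2.6]
width: -0.0003
finger_force: 2.1
```

Call:
drive_tool(rows="0 0.002 0.0014 0; 0 0.004 0.0028 0; 0 0.006 0.0042 0")

```text
time: 43.25
tool_pos: [0.5655, 0.0444, 0.3107]
ee_rot: [[-0.01, 0.812, 0.583], [1.0, 0.003, 0.014], [0.01, 0.583, -0.812]]
contact_force: [0.4, 0.1, -0.3]
width: 0.0002
finger_force: 0.0
```

Call:
drive_tool(rows="0 0.0015 0.001 0; 0 0.003 0.002 0; 0 0.004 0.003 0")

```text
time: 43.55
tool_pos: [0.568, 0.0444, 0.3097]
ee_rot: [[-0.011, 0.817, 0.576], [1.0, 0.003, 0.015], [0.011, 0.576, -0.817]]
contact_force: [-47.4, 0.7, 37.4]
width: -0.0004
finger_force: 22.7
```

```bash
python3 g.py 0.55 0.045 0.305;  python3 d.py
```

```text
43.55 [0.568  0.0444 0.3097] [ 71.9428 -17.6029 -69.5394 119.1641 -29.7138  34.1007  18.4113] [-47.3534   0.7375  37.3732] w -0.0003757821567398857
[[-0.0109  0.8174  0.576 ]
 [ 0.9999  0.0028  0.015 ]
 [ 0.0106  0.5761 -0.8173]]
yaw x_t 90.62739744619066 tilt x,y deg [ 0.6073 35.1776] tilt 35.18441977258158
tool delta [ 0.0007 -0.0174 -0.0065]
theta 5.332109913598624 203
[306.5, 183.1] 0.94 [0.534 0.091 0.25 ]
```

Call:
drive_tool(rows="0 -0.006 -0.004 0; 0 -0.016 -0.012 0; 0 -0.03 -0.022 0; 0 -0.05 -0.036 0; 0 -0.07 -0.055 0; 0 -0.085 -0.08 0; 0 -0.095 -0.11 0; 0 -0.095 -0.11 0")

```text
time: 44.45
tool_pos: [0.429, 0.0425, 0.3447]
ee_rot: [[-0.01, 0.812, 0.583], [1.0, 0.002, 0.013], [0.009, 0.583, -0.812]]
contact_force: [-0.6, -0.3, 0.4]
width: 0.0
finger_force: 0.0
```

```bash
python3 g.py; python3 d.py; python3 - <<'E'
from h import *
np.set_printoptions(precision=3,suppress=True)
for n in("side","top"):
    im,D=manip.capture(n); cv2.imwrite(f"pics/{n}9.png",im)
    for l in("skewer_mid","skewer_ring","door_handle"):
        r=manip.tip_of(l,n)
        if r: print(n,l,r[0]["xy"],round(r[0]["p"],2),by_depth(n,r[0]["xy"],D),at_z(n,r[0]["xy"],.144))
print(proj("side",[.539,.091,.19]),proj("top",[.539,.091,.25]))
E
```

```text
44.45 [0.429  0.0425 0.3447] [ 22.6942 -28.3072 -26.1797 128.6711 -15.2863  41.8112   3.9433] [-0.6093 -0.2758  0.4034] w 2.239643161962733e-05
[[-0.0095  0.8123  0.5832]
 [ 0.9999  0.0022  0.0132]
 [ 0.0094  0.5833 -0.8122]]
yaw x_t 90.54452834953268 tilt x,y deg [ 0.5403 35.6814] tilt 35.68674140870511
theta 5.289227982181746 189
[305.4, 184.3] 0.86 [0.53  0.095 0.25 ]
side skewer_mid [194.9, 247.3] 0.46 [0.25  0.372 0.036] [0.177 0.28  0.144]
side skewer_ring [264.7, 214.5] 0.36 [0.509 0.279 0.033] [0.41  0.193 0.144]
side door_handle [314.4, 193.4] 0.61 [0.566 0.1   0.165] [0.588 0.115 0.144]
top skewer_ring [346.1, 179.5] 0.46 [ 0.566 -0.054  0.073] [ 0.557 -0.05   0.144]
top door_handle [307.9, 184.4] 0.68 [0.533 0.088 0.216] [0.542 0.092 0.144]
[312.179 192.741] [306.415 181.609]
```

```bash
python3 - <<'E'
from h import *
np.set_printoptions(precision=4,suppress=True)
for n in("side","top"):
    im,D=manip.capture(n); cv2.imwrite(f"pics/{n}10.png",im)
    f,cx,cy,P,R=cam(n); v,u=np.mgrid[0:400,0:640]
    X=P+(np.stack([(u-cx)/f,(v-cy)/f,np.ones_like(u)],-1)*D[...,None])@R.T
    m=(D>0)&(X[...,2]>.09)&(X[...,2]<.35)&(X[...,0]>.54)&(X[...,0]<.59)&(X[...,1]>-.19)&(X[...,1]<.10)
    p=X[m]; print(n,len(p)); 
    for a in np.arange(-.19,.1,.04):
        k=(p[:,1]>a)&(p[:,1]<a+.04)
        if k.sum()>3: print(round(a,2),k.sum(),np.median(p[k,0]),np.percentile(p[k,0],10))
a=cv2.imread("pics/side8.png");b=cv2.imread("pics/side10.png")
def food(i):
    h=cv2.cvtColor(i,cv2.COLOR_BGR2HSV)[180:225,330:405]; m=(h[...,0]>15)&(h[...,0]<32)&(h[...,1]>55)&(h[...,2]>120)
    y,x=np.nonzero(m); return len(x),x.mean()+330,y.mean()+180
print(food(a),food(b))
E
```

```text
side 5179
-0.19 737 0.5687718961588889 0.5634373886577911
-0.15 761 0.5706029810528978 0.5670467292050506
-0.11 732 0.5709200129147454 0.5676080889810716
-0.07 714 0.5716505678041298 0.5680150525182738
-0.03 685 0.5719456795711618 0.5683759234948904
0.01 667 0.5726336510157021 0.5693625707288136
0.05 720 0.5722845294593695 0.5668824250536966
0.09 163 0.567931435446064 0.5645939306431494
top 821
-0.19 131 0.5674052898219205 0.5621259586008055
-0.15 106 0.568320614808506 0.5654867707098838
-0.11 102 0.5687664639404826 0.5645132275501574
-0.07 108 0.5694197223481766 0.5654135898241979
-0.03 110 0.5700056490201638 0.569374704157367
0.01 106 0.5704797014980272 0.5694609437409912
0.05 123 0.5708753228494369 0.5635703202445029
0.09 35 0.5629718844144938 0.5454710553596486
(277, np.float64(371.29241877256317), np.float64(196.40072202166064)) (243, np.float64(368.73251028806584), np.float64(197.7119341563786))
```

```bash
python3 -c "
from bench import manip
print(manip.hand_in())"
```

```text
the job is handed in; nothing more can be done
None
```

The skewer rests across the two rails in the front notches and the door snapped shut on its catch. I handed the job in at about 45 s, after one overshoot in which the closed fingertips pressed the shut door with about 47 N (60 N total wrist force).

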